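# Lay a heatproof tile with a spacer gap

### The job

Finish the heatproof rest on the roastery counter: slide the loose tile along the counter, without lifting it, up against the metal edge strip and beside the bonded tile, on the side towards the jar, with the spacer's blade standing in the joint so that the tile closes on it and leaves an even gap of the blade's thickness. Then draw the spacer out without shifting the tile and stand it on the counter on the robot's side of the tiles, clear of them. Leave the jar, the cup and the tamper where they are.

Things in the scene. Friction and masses are not known exactly. Their poses are not given: they have to be found in the camera images.
- strip: Fixed straight aluminium edge strip, 600 mm long along its y, 30 mm high, 20 mm thick. Origin at counter level in the middle of its long front face, the upright face that looks to the robot; x points away from the robot through the strip, so the tiles lie at x below 0. A flat flange 3 mm thick lies behind it. Position and yaw vary.
- bonded_tile: Dark terracotta tile bonded to the counter (cannot move), 120 x 120 x 20 mm, its far side against the strip and its axes parallel to the strip's. Origin at the centre of its underside. It lies near one end of the strip (either one); the jar stands near the other end, 360 mm from it centre to centre, and the loose tile belongs between them.
- loose_tile: Lighter, orange-tan terracotta tile, 120 x 120 x 20 mm, about 0.6 kg, loose on the counter nearer the robot, turned up to about 25 degrees. Origin at the centre of its underside, x and y along its sides, z up. Too wide for most grippers to grasp.
- spacer: Spacer gauge, 0.22 kg, stands by itself. Yellow upright grip block, 36 (x) x 30 (y) x 70 mm high, spanning x -18 to +18 mm; from it an aluminium blade runs along +x to +148 mm, 130 mm long, 8 mm thick (y), from 1 to 25 mm above the counter. Origin: centre of the block's underside. The block is wider than the joint, so it stays in front of the tiles while the blade reaches in.
- spacer_grip (a point): Point inside the yellow grip block, 50 mm above its underside, on its axis: where to grasp it (30 mm wide along the spacer's y).
- spacer_mid (a point): Middle of the spacer's blade, 86 mm from the block's axis, 13 mm above its underside.
- spacer_tip (a point): Free end of the blade, 148 mm from the block's axis, 13 mm above its underside.
- jar: Bystander: amber jar with a brass lid, 84 mm across, 120 mm high, standing in front of the strip. Origin at the centre of its underside. Not to be moved.
- cup: Bystander: white cup, 72 mm across, 72 mm high, at one side of the loose tile (the spacer starts at the other). Origin at the centre of its underside. Not to be moved.
- tamper: Bystander: steel coffee tamper, 54 mm across and 72 mm high, standing on the bonded tile. Origin at the centre of its underside, on the tile's top. Not to be moved.
There are look-alikes about, which are no part of the job. Leave any blue or turquoise look-alike of the loose_tile alone.

How it is judged:
By the outcome, as a careful person would: the job done as asked, in the order asked, and still so for the second after the job is handed in, with the robot touching nothing.
It also fails if it takes over 72 s, if anything falls off the work surface, if the arm or the gripper's body presses on something with over 40 N, if the wrist force passes 120 N, or if a joint passes its speed limit or range.

### The arm

A 7-joint arm with a two-finger parallel gripper is mounted at the origin on the work surface. World frame = base frame: x ahead of the robot, y to its left, z up, the work surface at z = 0. Lengths are in m, angles in degrees, forces in N, time in s.
With the tool pointing down it reaches from about 0.425 to 0.875 m from the base axis. Payload 4.7 kg.
Tool frame: the origin (TCP) lies midway between the tips of the shut fingers; the grasp point (between the pads) lies env.grip_point_offset behind it (env.grip_point_offset is the distance from the TCP to the grasp point, in m); x points along the fingers, y is the direction in which the jaws open and shut, and the axes are right-handed (so a half turn about x gives the same grasp; the last joint's range is limited). The gripper opens to 87 mm and grips with 3 to 60 N. Pads are 19 mm wide; open, the fingers measure 117 mm over their backs; the gripper's body (75 mm by 190 mm) begins 51 mm behind the grasp point.
Start: joints at [66.125, 18.392, -4.016, 83.108, 1.295, 78.541, -3.26], TCP at [0.271, -0.591, 0.223] pointing down, gripper open.
Joint ranges: [-163.93, 163.93], [-17.29, 119.83], [-79.2, 71.16], [3.27, 140.29], [-89.18, 269.18], [5.43, 117.66], [-154.24, 154.24]. Speed limits (degrees/s): [147.25, 147.25, 180, 180, 180, 180, 180].

### API

Orientations are given as [roll, pitch, yaw] about the fixed x, y, z axes, in that order (R = Rz(yaw) Ry(pitch) Rx(roll)).
In Python, from cell import readout, read_camera, camera_params, sign_off, spot_in, pinpoint, env gives the robot as it stands.
- The arm moves only by the shell command python3 -m pendant 'ROWS' [OPENING] [FORCE]. ROWS is a JSON object of lists of equal length, an entry for each row: "xyz": the shift along the world's x, y, z in m, a list of three; "turn": the turn about the world's z in rad. A call has 1 to 10 rows; each row shifts and turns the pose as measured when the row begins; what a row does not reach is not made up. A row lasts 1/8 s, in which the tool goes at most 62.5 mm and 10.7 degrees, less where a joint would pass 70% of its speed; a pose out of reach is approached as far as the arm can. A call is refused whole if a number of a shift passes 0.0625 or a number of a turn 0.188, either way. A call with a gripper value outside its range is refused whole. OPENING is the opening, from 0 (shut) to 1 (fully open), set as the call begins (- or left out, the last holds). The fingers move at their own pace and stop on an object; FORCE is the grip in N (left out, the last holds). Time passes only in rows, so rows that do not move let the fingers close. It gives the time, the measured TCP pose, the force and the opening at its end, in the units of the state.
- readout.get_obs(): the state, without advancing time (a new reading comes with each control period).
- read_camera(name): name is "scene" or "top" or "wrist"; returns the picture (400x640x3 uint8, red, green, blue); there is no depth.
- camera_params(name): a dict with "fx", "fy", "cx", "cy" (pixels), "rvec" (rotation vector, rad) and "tvec" (3), from world to camera coordinates, as OpenCV has them; the wrist camera has in their place "hand_eye" (4x4, takes a point from camera to tool coordinates, whose origin is the TCP and whose axes are the tool frame's). Camera axes: x right, y down, z forward; pixel columns grow to the right and rows downward; lengths in m; the calibration is good to about 2 mm. The wrist camera is an equidistant fisheye: a pixel r from the principal point sees the ray r / f radians off the axis. A picture is of the moment at which its call begins: read the wrist's pose just before it. camera_params takes no time and is no camera call.
- sign_off(): hands the job in, once; it reports no verdict.
Trained networks look in the newest picture that a camera, given by its name, has taken for a name from the list of things; names that differ only in an ending like _2 or _b are one class to them, and where a whole thing is asked for, a point or a joint stands for the part that bears it (a point fixed in the world has none). Each returns a list of dicts, best first, with "score" (0 to 1); they miss things now and then, are a little off and sometimes report something else, mostly with a low value. They report only what shows in the picture. A call takes as long as a camera call. They do not tell look-alikes from the thing itself.
- spot_in(camera, name): "at" ([x, y, z] in m, in the coordinates of the camera as it stood for that picture, good to about 4 mm: the middle of the surface that is visible of it).
- pinpoint(camera, name): "at" ([x, y, z] in m, in the coordinates of the camera as it stood for that picture, good to about 4 mm: a listed point, or the origin of a listed thing).
The state is a dict: "time_s": time; "qpos": joint angles; "joint_velocities": joint speeds; "effort": joint torques, N m; "tool_pos": TCP position; "tool_rot": TCP orientation; "force": force on the tool from outside, world axes, zero at the start; "wrist_torque": the same for the moment, N m; "grip_width": finger opening in m.
Only numpy, scipy, OpenCV 4.12 (cv2) and the standard library are available. Lean on these libraries where they do the work, as an engineer would, in place of code of your own. Each camera call takes 0.05 s, during which the arm holds its last target.

## Working session

There is one attempt and no reset: what is moved stays moved. The work goes in short steps, Python scripts to look and compute and a shell command to move; the robot and the scene stay as the last step left them, time stands still between calls to the robot, and variables do not carry over. Pictures are saved under pics/ and viewed, and the job is handed in when it is done.

```bash
ls; mkdir -p pics; python3 - <<'E'
from cell import *
import cv2
o=readout.get_obs(); print({k:o[k] for k in ('time_s','tool_pos','tool_rot','force','grip_width')}, env.grip_point_offset)
for n in ('scene','top'):
    im=read_camera(n); cv2.imwrite(f'pics/{n}0.png',im[:,:,::-1]); print(n,camera_params(n))
E
```

```text
pics
{'time_s': 0.0, 'tool_pos': array([ 0.27116939, -0.59010954,  0.22145408]), 'tool_rot': array([-87.67856308,  89.88874806, 117.0065063 ]), 'force': array([ 0.2664836 , -0.09447223,  0.11803725]), 'grip_width': 0.08687077556859515} 0.0187
scene {'fx': 377.1801382004924, 'fy': 377.1801382004924, 'cx': 317.41530182364625, 'cy': 203.7414155800241, 'rvec': array([ 1.23264299,  2.10646643, -1.13215027]), 'tvec': array([ 0.24642201, -0.14897252,  1.31999617])}
top {'fx': 380.67395392072814, 'fy': 380.67395392072814, 'cx': 319.3903946753275, 'cy': 203.23327166594657, 'rvec': array([ 2.12876574, -2.10996308,  0.20978968]), 'tvec': array([-0.02402422,  0.44359029,  1.02473961])}
```

View pics/scene0.png

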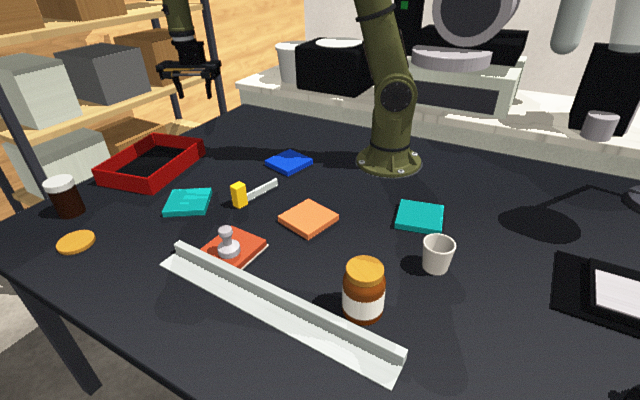

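View pics/top0.png

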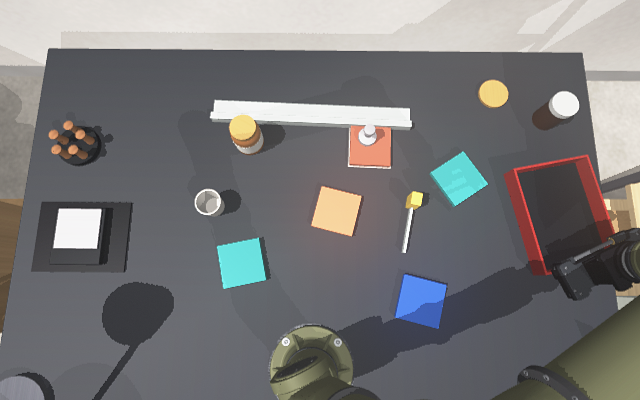

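```bash
cat > h.py <<'E'
import numpy as np,cv2
from cell import *
from scipy.spatial.transform import Rotation as R
def ext(n):
    p=camera_params(n); return R.from_rotvec(p['rvec']).as_matrix(),np.array(p['tvec']),p
def c2w(n,pt):
    r,t,p=ext(n); return r.T@(np.array(pt)-t)
def px2w(n,uv,z):
    r,t,p=ext(n); d=r.T@np.array([(uv[0]-p['cx'])/p['fx'],(uv[1]-p['cy'])/p['fy'],1]); c=-r.T@t
    return c+d*(z-c[2])/d[2]
def w2px(n,w):
    r,t,p=ext(n); q=r@np.array(w)+t
    return np.array([p['fx']*q[0]/q[2]+p['cx'],p['fy']*q[1]/q[2]+p['cy']])
def st():
    o=readout.get_obs(); print('t',round(o['time_s'],2),'pos',np.round(o['tool_pos'],4),'rot',np.round(o['tool_rot'],1),'F',np.round(o['force'],1),'w',round(o['grip_width'],4)); return o
def find(n,names,f=pinpoint):
    for k in names:
        for d in f(n,k)[:3]:
            w=c2w(n,d['at']); print(n,k,round(d['score'],2),np.round(w,4),np.round(w2px(n,w)))
E
python3 - <<'E'
from h import *
read_camera('top')
find('top',['strip','bonded_tile','loose_tile','spacer','spacer_grip','spacer_tip','jar','cup','tamper'])
E
```

```text
top bonded_tile 0.67 [ 0.6271 -0.1696  0.0009] [370. 147.]
top loose_tile 0.94 [ 0.4288 -0.0662  0.004 ] [335. 211.]
top loose_tile 0.79 [ 1.796e-01 -3.035e-01 -1.000e-04] [420. 300.]
top loose_tile 0.75 [ 0.529  -0.4248  0.0019] [456. 179.]
top spacer 0.88 [ 4.535e-01 -2.887e-01 -2.000e-04] [411. 204.]
top spacer_grip 0.66 [ 0.4565 -0.2861  0.0505] [415. 199.]
top spacer_tip 0.63 [ 0.3122 -0.2568  0.0116] [403. 252.]
top jar 0.69 [0.6383 0.1878 0.0019] [251. 142.]
top cup 0.91 [0.4451 0.289  0.0033] [213. 205.]
top tamper 0.81 [ 0.6479 -0.1572  0.0256] [366. 137.]
```

The scene shows the strip from (165,265) to (400,360), the bonded tile with the tamper at (235,245), the orange loose tile at (308,218), the yellow spacer at (240,195), the jar at (363,290) and the cup at (437,253). 

Candidates for the loose tile in the top view:
- orange-tan at (336,211)
- turquoise at (459,179) and (242,262)
- blue at (420,300)

The orange-tan tile fits the description. The dark terracotta one at (370,147), under the tamper, is the bonded tile. I'll confirm this in a crop.

```bash
python3 - <<'E'
from h import *
im=cv2.imread('pics/top0.png'); c=cv2.resize(im[90:270,200:460],None,fx=3,fy=3,interpolation=cv2.INTER_CUBIC); cv2.imwrite('pics/crop1.png',c)
hsv=cv2.cvtColor(im,cv2.COLOR_BGR2HSV)
m=cv2.inRange(hsv,(5,90,120),(18,255,255)); m2=np.zeros_like(m); m2[180:242,300:372]=m[180:242,300:372]
cs,_=cv2.findContours(m2,cv2.RETR_EXTERNAL,cv2.CHAIN_APPROX_NONE); k=max(cs,key=cv2.contourArea)
r=cv2.minAreaRect(k); b=cv2.boxPoints(r); print(b)
w=np.array([px2w('top',q,0.02) for q in b]); print(np.round(w,4), np.round(w.mean(0),4))
for i in range(4):
    d=w[(i+1)%4]-w[i]; print(np.linalg.norm(d),np.degrees(np.arctan2(d[1],d[0])))
print(R.from_euler('xyz',readout.get_obs()['tool_rot'],degrees=True).as_matrix().round(3))
p=camera_params('wrist');print(p)
E
```

```text
[[310.1765  226.29413]
 [320.52948 184.88235]
 [361.70593 195.17648]
 [351.35297 236.58826]]
[[ 0.3816  0.0054  0.02  ]
 [ 0.5027 -0.0229  0.02  ]
 [ 0.4732 -0.1419  0.02  ]
 [ 0.3534 -0.1111  0.02  ]] [ 0.4277 -0.0676  0.02  ]
0.1243960855186679 -13.187920400206782
0.12251576990580473 -103.90389914012822
0.1237703182896804 165.60620486573424
0.11990467941657797 76.39264242533471
[[-0.     0.418 -0.909]
 [-0.    -0.909 -0.418]
 [-1.     0.     0.   ]]
{'fx': 309.70691628693146, 'fy': 309.70691628693146, 'cx': 320.2855746123865, 'cy': 198.55878122594356, 'hand_eye': array([[ 9.57634494e-04, -2.68482276e-01,  9.63284148e-01,
        -1.62323323e-01],
       [ 9.99999375e-01,  8.13207814e-04, -7.67480718e-04,
         3.96188180e-04],
       [-5.77295226e-04,  9.63284281e-01,  2.68482887e-01,
        -7.42655090e-02],
       [ 0.00000000e+00,  0.00000000e+00,  0.00000000e+00,
         1.00000000e+00]])}
```

View pics/crop1.png

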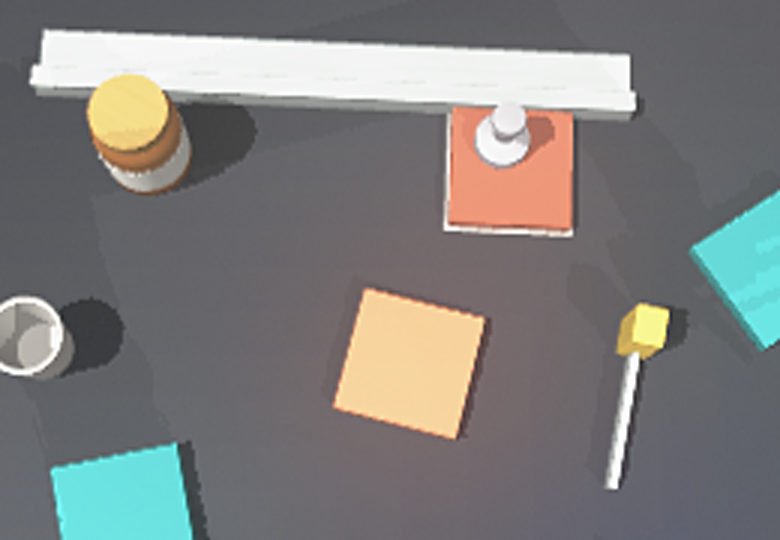

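The crop confirms the loose tile: orange-tan, at crop (410,362), with no tamper on it. The bonded tile is at crop (510,165). The spacer's block is at crop (643,330), with its blade pointing to the robot. Next I'll measure the strip and the bonded tile.

```bash
python3 - <<'E'
from h import *
im=cv2.imread('pics/top0.png'); c=cv2.resize(im[90:180,205:425],None,fx=3.6,fy=3.6,interpolation=cv2.INTER_CUBIC); cv2.imwrite('pics/crop2.png',c)
g=im.astype(float).sum(2)
for u in (215,222,270,290,310,330,340,400,408): print(u,[int(v/3) for v in g[96:136,u]])
print('row150',[tuple(im[150,u]) for u in range(343,396)][::1])
E
```

```text
215 [91, 90, 87, 127, 237, 255, 253, 251, 250, 249, 245, 245, 244, 244, 244, 244, 244, 247, 247, 247, 247, 249, 224, 165, 148, 139, 96, 86, 88, 89, 87, 88, 88, 88, 89, 89, 88, 89, 88, 88]
222 [90, 89, 88, 79, 172, 250, 244, 243, 243, 243, 244, 243, 243, 243, 244, 242, 236, 243, 243, 243, 243, 246, 243, 140, 149, 142, 108, 84, 88, 89, 88, 88, 89, 88, 90, 88, 89, 90, 90, 90]
270 [94, 94, 94, 94, 93, 85, 188, 253, 247, 246, 246, 246, 246, 242, 242, 242, 243, 241, 235, 245, 242, 240, 242, 244, 244, 137, 120, 117, 84, 65, 66, 66, 66, 65, 67, 67, 67, 67, 68, 67]
290 [95, 96, 96, 95, 96, 94, 98, 192, 249, 244, 243, 243, 243, 243, 242, 242, 241, 242, 240, 237, 244, 243, 243, 243, 245, 239, 145, 149, 143, 112, 93, 96, 96, 97, 96, 96, 96, 97, 97, 96]
310 [96, 91, 91, 91, 92, 92, 90, 100, 190, 248, 243, 243, 242, 243, 243, 242, 242, 242, 243, 242, 239, 243, 243, 243, 244, 244, 212, 148, 153, 141, 104, 97, 98, 98, 98, 99, 98, 98, 100, 103]
330 [92, 92, 93, 93, 95, 94, 94, 90, 123, 220, 246, 242, 242, 243, 243, 243, 242, 242, 243, 243, 242, 236, 242, 242, 242, 244, 245, 190, 148, 151, 142, 106, 9
[... 2426 characters left out ...]
, (np.uint8(122), np.uint8(152), np.uint8(238)), (np.uint8(122), np.uint8(152), np.uint8(238)), (np.uint8(121), np.uint8(152), np.uint8(238)), (np.uint8(122), np.uint8(152), np.uint8(238)), (np.uint8(122), np.uint8(152), np.uint8(238)), (np.uint8(121), np.uint8(151), np.uint8(238)), (np.uint8(122), np.uint8(152), np.uint8(238)), (np.uint8(122), np.uint8(153), np.uint8(239)), (np.uint8(121), np.uint8(152), np.uint8(241)), (np.uint8(100), np.uint8(118), np.uint8(188)), (np.uint8(77), np.uint8(75), np.uint8(77)), (np.uint8(81), np.uint8(81), np.uint8(86)), (np.uint8(110), np.uint8(106), np.uint8(111)), (np.uint8(108), np.uint8(105), np.uint8(108)), (np.uint8(107), np.uint8(104), np.uint8(108))]
```

View pics/crop2.png

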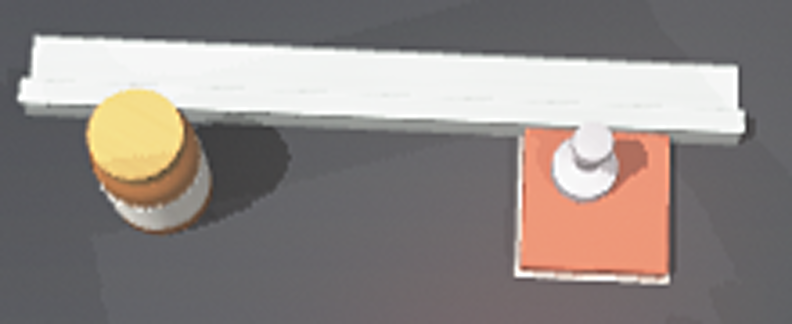

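```bash
cat > strip.py <<'E'
from h import *
def strip(n='top'):
    im=cv2.imread('pics/top0.png'); g=im.astype(float).mean(2)
    T=[];B=[]
    for u in list(range(270,345,2))+list(range(396,410,2))+list(range(214,226,2)):
        col=g[100:136,u]; k=np.where(col>200)[0].max(); # last white
        e=100+k+ (col[k]-195)/(col[k]-min(col[k+1],150)) 
        T.append(px2w('top',(u,e),0.03)[:2])
        bg=col[-1]; j=k+2
        kk=[i for i in range(k+2,len(col)) if col[i]<125][0]
        f=100+kk-1+(col[kk-1]-122)/(col[kk-1]-col[kk]); B.append(px2w('top',(u,f),0.0)[:2])
    return np.array(T),np.array(B)
T,B=strip()
for P in (T,B):
    a=np.polyfit(P[:,1],P[:,0],1); print('x=%.4f + %.4f*y  yaw %.2f'%(a[1],a[0],-np.degrees(np.arctan(a[0]))),np.std(P[:,0]-np.polyval(a,P[:,1])))
E
python3 strip.py
python3 - <<'E'
from h import *
im=cv2.imread('pics/top0.png'); hsv=cv2.cvtColor(im,cv2.COLOR_BGR2HSV)
m=cv2.inRange(hsv,(2,90,120),(18,255,255)); m2=np.zeros_like(m); m2[120:172,340:400]=m[120:172,340:400]
cs,_=cv2.findContours(m2,cv2.RETR_EXTERNAL,cv2.CHAIN_APPROX_NONE); k=max(cs,key=cv2.contourArea)
ys,xs=np.nonzero(m2)
for r in (135,145,155,163):
    x=xs[ys==r]; print(r,x.min(),x.max(),px2w('top',(x.min()-.2,r),.02),px2w('top',(x.max()+.3,r),.02))
for u in (352,360,375,388):
    y=ys[xs==u]; print(u,y.min(),y.max(),px2w('top',(u,y.max()+.5),.02))
E
```

```text
x=0.6914 + 0.0351*y  yaw -2.01 0.0007554853704904204
x=0.6932 + 0.0392*y  yaw -2.25 0.0013956704158088044
135 350 390 [ 0.65626249 -0.10881102  0.02      ] [ 0.65742312 -0.22938347  0.02      ]
145 350 390 [ 0.62497507 -0.10859485  0.02      ] [ 0.62612046 -0.2285197   0.02      ]
155 350 390 [ 0.59402182 -0.10838099  0.02      ] [ 0.59515223 -0.22766516  0.02      ]
163 350 390 [ 0.56949623 -0.10821153  0.02      ] [ 0.57061485 -0.22698807  0.02      ]
352 126 164 [ 0.56498153 -0.1146251   0.02      ]
360 126 164 [ 0.56520201 -0.13806379  0.02      ]
375 127 165 [ 0.5625684  -0.18195818  0.02      ]
388 127 166 [ 0.55988203 -0.21995905  0.02      ]
```

Measured so far:
- The strip yaw is about -2.1°.
- The bonded tile's jar-side face is at y ≈ -0.1086 (x = 0.625).
- The spacer's blade points at about 168°.

I'll take the spacer first, with jaws at -101.5°, so that the half turn stays inside the last joint's range.

```bash
python3 -m pendant '{"xyz":[[0.031,0.05,0],[0.031,0.05,0],[0.031,0.05,0],[0.031,0.05,0],[0.03,0.05,0],[0.03,0.05,0],[0,0,-0.05]],"turn":[-0.158,-0.158,-0.158,-0.158,0,0,0]}' 1
cat >> h.py <<'E'
def tool():
    o=readout.get_obs(); M=R.from_euler('xyz',o['tool_rot'],degrees=True).as_matrix()
    return np.array(o['tool_pos']),M,np.degrees(np.arctan2(M[1,1],M[0,1]))
def wpix2w(uv,z,pm):
    p=camera_params('wrist'); H=p['hand_eye']; pos,M=pm[:2]
    a=(uv[0]-p['cx'])/p['fx']; b=(uv[1]-p['cy'])/p['fx']; r=np.hypot(a,b)
    d=np.array([np.sin(r)*a/r,np.sin(r)*b/r,np.cos(r)])
    dw=M@H[:3,:3]@d; c=pos+M@H[:3,3]
    return c+dw*(z-c[2])/dw[2]
def wc2w(pt,pm):
    H=camera_params('wrist')['hand_eye']; pos,M=pm[:2]
    return pos+M@(H[:3,:3]@np.array(pt)+H[:3,3])
def w2wpix(w,pm):
    p=camera_params('wrist'); H=p['hand_eye']; pos,M=pm[:2]
    c=H[:3,:3].T@(M.T@(np.array(w)-pos)-H[:3,3]); h=np.hypot(c[0],c[1]); r=np.arctan2(h,c[2])*p['fx']
    return np.array([p['cx']+r*c[0]/h,p['cy']+r*c[1]/h])
def wfind(names,pm,f=pinpoint):
    for k in names:
        for d in f('wrist',k)[:3]:
            w=wc2w(d['at'],pm); print('wrist',k,round(d['score'],2),np.round(w,4),np.round(w2wpix(w,pm)))
E
python3 - <<'E'
from h import *
st(); pm=tool(); print(pm[2]); im=read_camera('wrist'); cv2.imwrite('pics/w1.png',im[:,:,::-1])
wfind(['spacer','spacer_grip','spacer_mid','spacer_tip'],pm)
E
```

```text
time_s: 1.48
tool_pos: [0.4617, -0.2823, 0.1769]
tool_rot: [160.4, 89.3, -32.5]
force: [0.6, -1.0, -0.9]
grip_width: 0.0868
t 1.48 pos [ 0.4617 -0.2823  0.1769] rot [160.4  89.3 -32.5] F [ 0.6 -1.  -0.9] w 0.0868
-102.88850289291999
wrist spacer 0.62 [ 0.6255 -0.1641  0.0027] [187.  71.]
wrist spacer 0.6 [ 0.459  -0.2859  0.0019] [324. 185.]
wrist spacer_grip 0.83 [ 0.4562 -0.2863  0.0528] [325. 199.]
wrist spacer_mid 0.88 [ 0.374  -0.2666  0.0127] [324. 260.]
wrist spacer_tip 0.82 [ 0.3139 -0.2562  0.0131] [326. 303.]
```

View pics/w1.png

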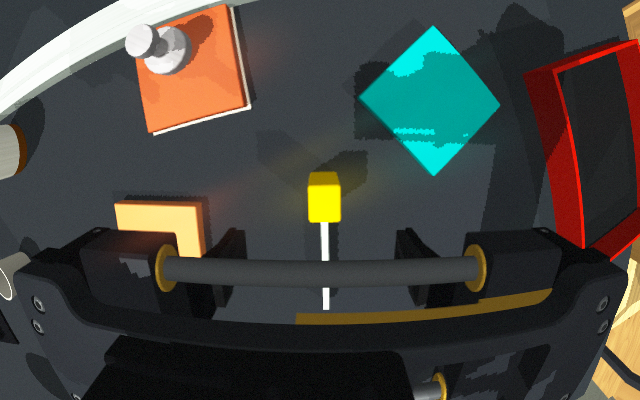

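The wrist view shows the yellow block at (325,195) and its blade running down to (325,308), centred between the open fingers. The networks agree with the top camera to within 3 mm. I'll go down.

```bash
python3 -m pendant '{"xyz":[[-0.004,-0.003,-0.03],[-0.001,-0.001,-0.04],[0,0,-0.04],[0,0,-0.02],[0,0,0]],"turn":[0.015,0,0,0,0]}' 1 ; python3 - <<'E'
from h import *
pm=tool(); print(pm[2]); im=read_camera('wrist'); cv2.imwrite('pics/w2.png',im[:,:,::-1])
wfind(['spacer_grip','spacer_tip'],pm)
E
```

```text
time_s: 2.35
tool_pos: [0.4542, -0.3035, 0.0526]
tool_rot: [149.3, 88.7, -44.1]
force: [0.6, 0.3, 0.6]
grip_width: 0.0867
-103.4168805605281
wrist spacer_grip 0.85 [ 0.4572 -0.2878  0.0533] [293. 249.]
```

View pics/w2.png

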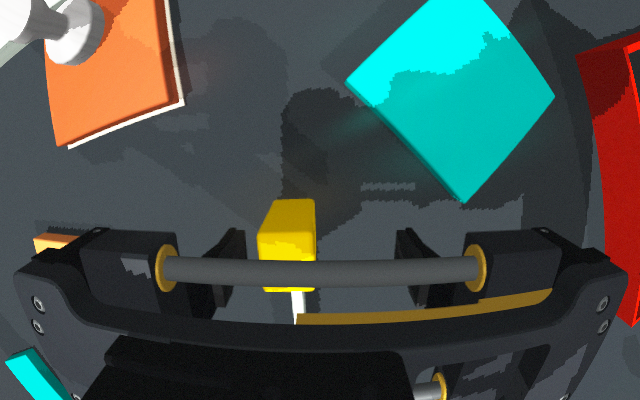

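The wrist view shows the block at (287,248), left of the middle between the fingers: y drifted 16 mm on the way down. I'll correct that with slower rows.

```bash
python3 -m pendant '{"xyz":[[0.002,0.008,0],[0.001,0.008,0],[0,0,0]],"turn":[0.01,0.01,0]}' 1 ; python3 - <<'E'
from h import *
pm=tool(); print(pm[2],pm[1].round(3))
E
```

```text
time_s: 2.88
tool_pos: [0.4609, -0.2872, 0.0575]
tool_rot: [152.6, 88.2, -39.5]
force: [0.1, -0.8, 0.7]
grip_width: 0.087
-102.1140799184971 [[ 0.025 -0.21  -0.977]
 [-0.02  -0.978  0.209]
 [-0.999  0.015 -0.028]]
```

```bash
python3 -m pendant '{"xyz":[[-0.002,0,-0.008],[-0.001,0,-0.008],[0,0,-0.006],[0,0,-0.003],[0,0,0]],"turn":[0,0,0,0,0]}' 1 ; python3 - <<'E'
from h import *
pm=tool(); print(pm[2],pm[1].round(3))
E
```

```text
time_s: 3.5
tool_pos: [0.4569, -0.2872, 0.03]
tool_rot: [151.6, 88.2, -40.6]
force: [-0.2, 0.7, -0.3]
grip_width: 0.087
-102.13406882757485 [[ 0.023 -0.21  -0.977]
 [-0.02  -0.978  0.21 ]
 [-1.     0.015 -0.027]]
```

```bash
python3 -m pendant '{"xyz":[[0,0,0],[0,0,0],[0,0,0],[0,0,0],[0,0,0]],"turn":[0,0,0,0,0]}' 0 25; python3 -m pendant '{"xyz":[[0,0,0.005],[0,0,0.01],[0,0,0.02],[0,0,0.02],[0,0,0.01],[0,0,0]],"turn":[0,0,0,0,0,0]}'; python3 - <<'E'
from h import *
pm=tool(); print(pm[2],pm[1].round(3)); im=read_camera('wrist'); cv2.imwrite('pics/w3.png',im[:,:,::-1])
E
```

```text
time_s: 4.12
tool_pos: [0.4575, -0.2875, 0.0307]
tool_rot: [151.9, 88.2, -40.2]
force: [-0.0, -0.4, 0.0]
grip_width: 0.0451
time_s: 4.88
tool_pos: [0.4564, -0.2869, 0.0984]
tool_rot: [151.6, 88.3, -40.6]
force: [-0.4, -0.6, -1.8]
grip_width: 0.03
-102.1301457258972 [[ 0.023 -0.21  -0.977]
 [-0.02  -0.978  0.21 ]
 [-1.     0.014 -0.027]]
```

View pics/w3.png

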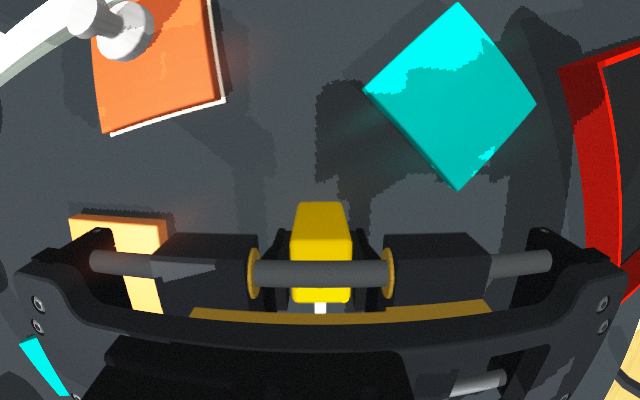

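The wrist view shows the block at (320,250), held between the fingers, with about 2 N more weight on the wrist. The fingers were still closing when the lift began, so I'll check how high it sits in the grasp.

```bash
python3 - <<'E'
from h import *
pm=tool(); read_camera('wrist'); wfind(['spacer_grip','spacer'],pm); read_camera('top'); find('top',['spacer_grip','spacer_tip','spacer']); read_camera('scene'); find('scene',['spacer_grip','spacer_tip','spacer']); print(pm[0]-pm[1][:,0]*0.0187)
E
```

```text
wrist spacer_grip 0.78 [ 0.4546 -0.2893  0.112 ] [327. 259.]
wrist spacer_grip 0.17 [ 0.6259 -0.1649  0.0011] [151.  55.]
wrist spacer 0.97 [ 0.459  -0.2894  0.0573] [323. 220.]
top spacer_grip 0.58 [ 0.4553 -0.2871  0.1068] [420. 195.]
top spacer_tip 0.52 [ 0.3091 -0.2552  0.0696] [407. 252.]
top spacer 0.55 [ 0.4519 -0.2945  0.0569] [418. 200.]
scene spacer_grip 0.56 [ 0.4546 -0.2879  0.1101] [234. 172.]
scene spacer_grip 0.29 [ 0.6505 -0.1574  0.0148] [229. 253.]
scene spacer_tip 0.83 [ 0.3106 -0.2537  0.0686] [275. 166.]
scene spacer 0.63 [ 0.458  -0.2869  0.0578] [237. 188.]
[ 0.45571247 -0.28629724  0.11649285]
```

The spacer's underside is about 40 mm below the TCP. I'll turn it about +190° in place, clear of everything.

```bash
python3 -m pendant '{"xyz":[[0,0,0.005],[0,0,0],[0,0,0],[0,0,0],[0,0,0],[0,0,0],[0,0,0],[0,0,0],[0,0,0],[0,0,0]],"turn":[0.06,0.12,0.17,0.17,0.17,0.17,0.17,0.17,0.12,0.06]}'; python3 - <<'E'
from h import *
pm=tool(); print(pm[2],pm[1].round(3))
E
```

```text
time_s: 6.72
tool_pos: [0.4558, -0.2864, 0.1023]
tool_rot: [151.9, 88.4, 41.5]
force: [0.2, -0.0, -1.9]
grip_width: 0.03
-20.397434281145166 [[ 0.021  0.937 -0.348]
 [ 0.019 -0.348 -0.937]
 [-1.     0.013 -0.025]]
```

```bash
python3 -m pendant '{"xyz":[[0,0.005,0],[0,0.012,0],[0,0.022,0],[0,0.03,0],[0,0.03,0],[0,0.03,0],[0,0.03,0],[0,0.022,0],[0,0.012,0],[0,0.005,0]],"turn":[0.06,0.12,0.18,0.18,0.18,0.18,0.18,0.18,0.12,0.06]}'; python3 -m pendant '{"xyz":[[0,0,0],[0,0,0],[0,0,0],[0,0,0],[0,0,0]],"turn":[0.08,0.15,0.13,0.06,0]}'; python3 - <<'E'
from h import *
pm=tool(); print(pm[2],pm[1].round(3))
E
```

```text
time_s: 7.98
tool_pos: [0.4547, -0.0833, 0.1028]
tool_rot: [150.9, 88.5, 125.7]
force: [0.3, 0.1, -1.5]
grip_width: 0.0301
time_s: 8.6
tool_pos: [0.4546, -0.0824, 0.1032]
tool_rot: [152.5, 88.5, 152.3]
force: [-1.1, -0.3, -2.5]
grip_width: 0.03
89.7634166494953 [[-0.023  0.004  1.   ]
 [ 0.012  1.    -0.004]
 [-1.     0.012 -0.023]]
```

```bash
python3 -m pendant '{"xyz":[[0.01,0,0],[0.02,0,-0.005],[0.02,0,-0.01],[0.02,0,-0.01],[0.009,0,-0.01],[0,0,0]],"turn":[-0.01,-0.013,-0.01,0,0,0]}'; python3 - <<'E'
from h import *
pm=tool(); print(pm[2],pm[1].round(3)); im=read_camera('wrist'); cv2.imwrite('pics/w4.png',im[:,:,::-1]); wfind(['spacer_grip','spacer_tip','bonded_tile','loose_tile'],pm)
im=read_camera('top'); cv2.imwrite('pics/t4.png',cv2.resize(im[90:240,280:440,::-1],None,fx=4.5,fy=4,interpolation=cv2.INTER_CUBIC)); find('top',['spacer_grip','spacer_tip'])
E
```

```text
time_s: 9.35
tool_pos: [0.5387, -0.0834, 0.0669]
tool_rot: [151.6, 88.6, 148.9]
force: [0.1, -0.1, -1.9]
grip_width: 0.0297
87.28011488492045 [[-0.021  0.047  0.999]
 [ 0.013  0.999 -0.047]
 [-1.     0.012 -0.021]]
wrist spacer_grip 0.81 [ 0.5412 -0.0891  0.078 ] [310. 257.]
wrist loose_tile 0.64 [ 0.5293 -0.4232  0.0029] [ 21. 214.]
wrist loose_tile 0.57 [ 0.4328 -0.0649 -0.0019] [337.  72.]
top spacer_grip 0.38 [ 0.5427 -0.088   0.0778] [344. 166.]
```

View pics/w4.png

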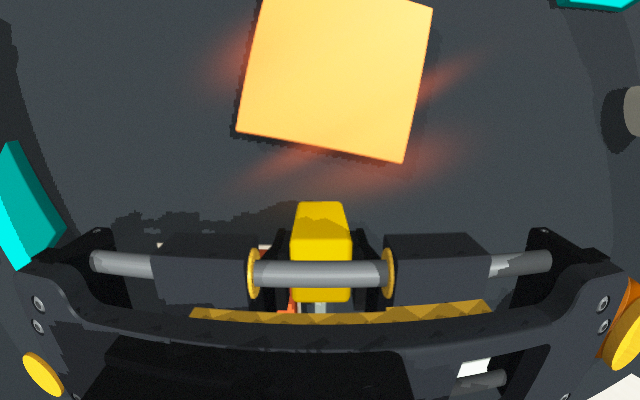

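View pics/t4.png

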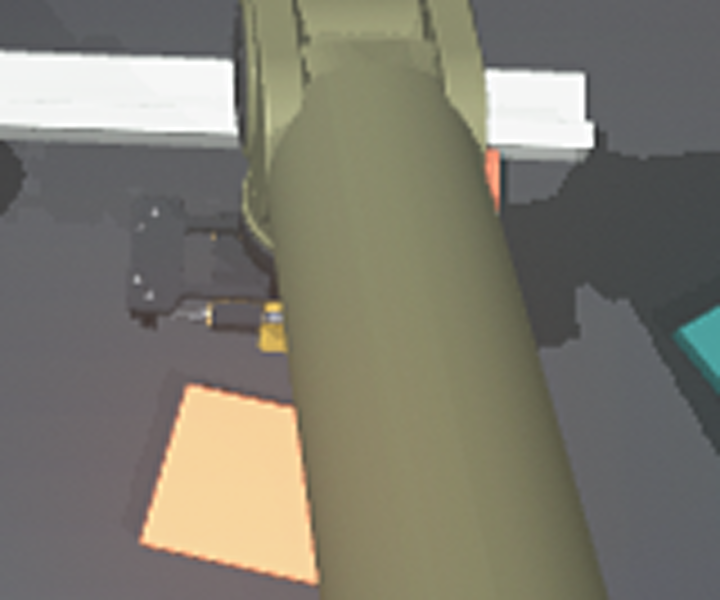

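The wrist view, with image-down = +x, shows the held block at (320,250), the loose tile at (335,80) and the bonded tile's edge at (290,295) beside the blade. The top view is mostly hidden by the arm. I'll back off 6 mm from the strip and lower.

```bash
python3 -m pendant '{"xyz":[[-0.003,0,0],[-0.003,-0.002,-0.005],[0,-0.002,-0.008],[0,0,-0.006],[0,0,-0.003],[0,0,0]],"turn":[0.006,0.006,0,0,0,0]}'; python3 - <<'E'
from h import *
pm=tool(); print(pm[2],pm[1].round(3))
E
```

```text
time_s: 10.5
tool_pos: [0.5319, -0.0886, 0.0448]
tool_rot: [153.9, 88.8, 151.8]
force: [0.1, 0.7, -2.2]
grip_width: 0.0301
87.98109189217529 [[-0.019  0.035  0.999]
 [ 0.01   0.999 -0.035]
 [-1.     0.009 -0.019]]
```

```bash
python3 -m pendant '{"xyz":[[0,0,-0.001],[0,0,-0.001],[0,0,-0.001],[0,0,0]],"turn":[0,0,0,0]}';python3 -m pendant '{"xyz":[[0,0,-0.001],[0,0,-0.001],[0,0,0]],"turn":[0,0,0]}'
```

```text
time_s: 11.0
tool_pos: [0.5325, -0.0884, 0.042]
tool_rot: [152.8, 88.8, 150.8]
force: [0.7, 0.6, -2.9]
grip_width: 0.0299
time_s: 11.38
tool_pos: [0.5326, -0.0884, 0.04]
tool_rot: [152.7, 88.8, 150.7]
force: [-0.7, -0.9, -2.4]
grip_width: 0.0297
```

```bash
python3 -m pendant '{"xyz":[[0,0,-0.001],[0,0,-0.001],[0,0,0]],"turn":[0,0,0]}'
```

```text
time_s: 11.75
tool_pos: [0.533, -0.0885, 0.0394]
tool_rot: [154.2, 88.9, 152.2]
force: [-0.2, -0.0, -2.5]
grip_width: 0.0295
```

```bash
python3 -m pendant '{"xyz":[[0,0,-0.0015],[0,0,-0.0015]],"turn":[0,0]}'
```

```text
time_s: 12.0
tool_pos: [0.5332, -0.0886, 0.0391]
tool_rot: [159.1, 88.9, 157.1]
force: [-5.7, -0.9, 13.3]
grip_width: 0.0297
```

```bash
python3 -m pendant '{"xyz":[[0,0,-0.002],[0,0,-0.001]],"turn":[0,0]}'
```

```text
time_s: 12.25
tool_pos: [0.5332, -0.0885, 0.0392]
tool_rot: [164.8, 88.8, 162.8]
force: [-3.1, 0.7, 3.3]
grip_width: 0.0302
```

It has touched down at TCP z = 0.039. I'll lift half a millimetre and ease toward the bonded tile until the blade touches.

```bash
python3 -m pendant '{"xyz":[[0,0,0.001],[-0.0001,-0.003,0],[-0.0001,-0.003,0],[-0.0001,-0.003,0],[0,0,0]],"turn":[0,0,0,0,0]}'; python3 - <<'E'
from h import *
print(tool()[2])
E
```

```text
time_s: 12.88
tool_pos: [0.5327, -0.0984, 0.0393]
tool_rot: [163.7, 88.8, 161.6]
force: [-0.5, -0.1, -0.2]
grip_width: 0.0301
87.97352906246299
```

```bash
python3 -m pendant '{"xyz":[[0,-0.0015,0],[0,-0.0015,0]],"turn":[0,0]}'
```

```text
time_s: 13.12
tool_pos: [0.5328, -0.0998, 0.0393]
tool_rot: [158.0, 88.8, 156.0]
force: [-0.7, 4.8, 0.2]
grip_width: 0.0298
```

```bash
python3 -m pendant '{"xyz":[[0,-0.0015,0],[0,-0.0015,0]],"turn":[0,0]}'
```

```text
time_s: 13.38
tool_pos: [0.5328, -0.1, 0.0393]
tool_rot: [151.1, 88.7, 149.3]
force: [-0.8, 5.2, -0.2]
grip_width: 0.0299
```

Contact shows at y ≈ -0.100, with about 5 N sideways. Releasing.

```bash
python3 -m pendant '{"xyz":[[0,0.0005,-0.0003],[0,0,0],[0,0,0],[0,0,0],[0,0,0]],"turn":[0,0,0,0,0]}' 0.6; python3 - <<'E'
from h import *
print(tool()[2])
E
python3 -m pendant '{"xyz":[[0,0,0.01],[0,0,0.02],[0,0,0.03],[0,0,0.03],[0,0,0.02],[0,0,0]],"turn":[0,0,0,0,0,0]}'
```

```text
time_s: 14.0
tool_pos: [0.5338, -0.1041, 0.0398]
tool_rot: [162.0, 89.0, 159.9]
force: [-0.8, -0.5, 0.0]
grip_width: 0.0518
87.98250442381268
time_s: 14.75
tool_pos: [0.534, -0.1036, 0.1562]
tool_rot: [162.3, 89.1, 160.4]
force: [-0.6, 0.6, 0.0]
grip_width: 0.0525
```

I lifted off. The TCP sprang 4 mm in y as the side load went, so I'll check the spacer from the wrist camera while going to the loose tile.

```bash
python3 -m pendant '{"xyz":[[-0.008,0.003,0],[-0.015,0.006,0],[-0.02,0.008,0],[-0.02,0.008,0],[-0.02,0.008,0],[-0.012,0.004,0],[0,0,0]],"turn":[-0.02,-0.06,-0.06,-0.04,-0.02,0,0]}'; python3 - <<'E'
from h import *
pm=tool(); print(pm[2]); im=read_camera('wrist'); cv2.imwrite('pics/w5.png',im[:,:,::-1]); wfind(['loose_tile','spacer_grip','spacer_tip','bonded_tile'],pm)
im=read_camera('top'); cv2.imwrite('pics/t5.png',cv2.resize(im[90:240,280:440,::-1],None,fx=4.5,fy=4,interpolation=cv2.INTER_CUBIC)); find('top',['spacer_grip','spacer_tip','loose_tile'])
im=read_camera('scene'); cv2.imwrite('pics/s5.png',cv2.resize(im[150:310,170:400,::-1],None,fx=3.4,fy=3.4,interpolation=cv2.INTER_CUBIC)); find('scene',['spacer_grip','spacer_tip','loose_tile'])
E
```

```text
time_s: 15.62
tool_pos: [0.4293, -0.0638, 0.1493]
tool_rot: [167.1, 88.4, 153.1]
force: [0.3, 0.2, -0.7]
grip_width: 0.0521
75.98978222235955
wrist loose_tile 0.97 [ 0.4293 -0.0652  0.0016] [318. 190.]
wrist loose_tile 0.9 [ 0.1766 -0.293  -0.0017] [90. 42.]
wrist loose_tile 0.78 [0.2804 0.2003 0.0023] [509.  16.]
wrist spacer_grip 0.84 [ 0.5342 -0.104   0.0512] [306. 309.]
top loose_tile 0.94 [0.2769 0.1953 0.0009] [243. 263.]
top loose_tile 0.8 [ 0.5286 -0.4263  0.0037] [457. 179.]
top loose_tile 0.67 [ 0.179  -0.3028 -0.0012] [420. 300.]
scene spacer_grip 0.56 [ 0.5337 -0.1042  0.0526] [273. 222.]
scene spacer_tip 0.95 [ 0.6831 -0.1009  0.01  ] [238. 271.]
scene loose_tile 0.96 [ 0.1786 -0.3001  0.0019] [288. 163.]
scene loose_tile 0.86 [ 0.5247 -0.4278 -0.0012] [189. 204.]
scene loose_tile 0.79 [ 0.4243 -0.0658  0.0037] [309. 219.]
```

View pics/w5.png

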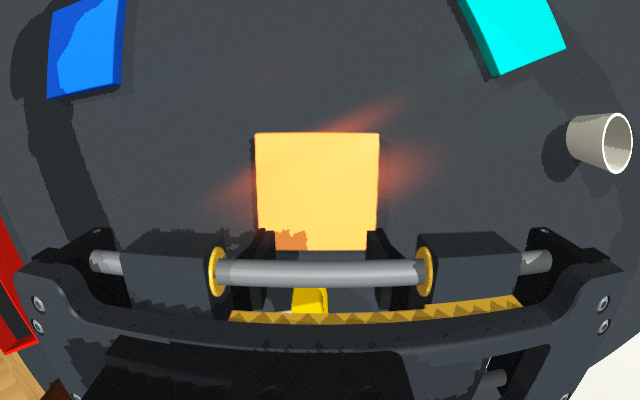

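View pics/t5.png

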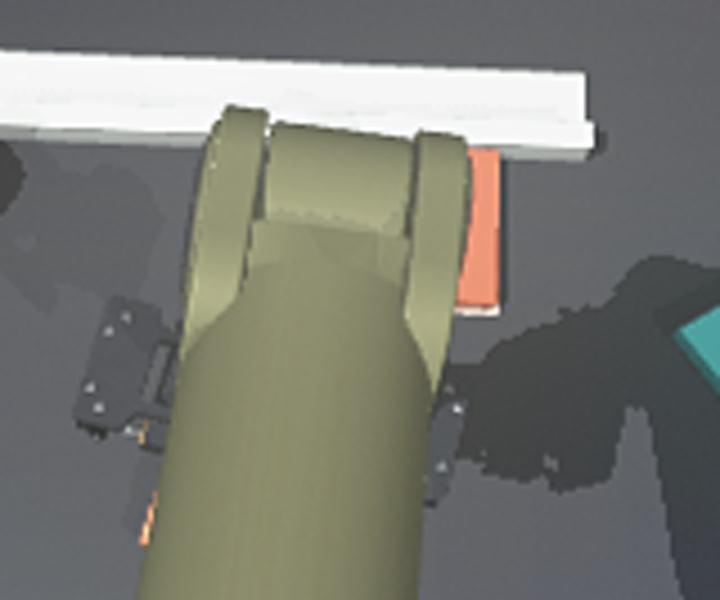

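View pics/s5.png

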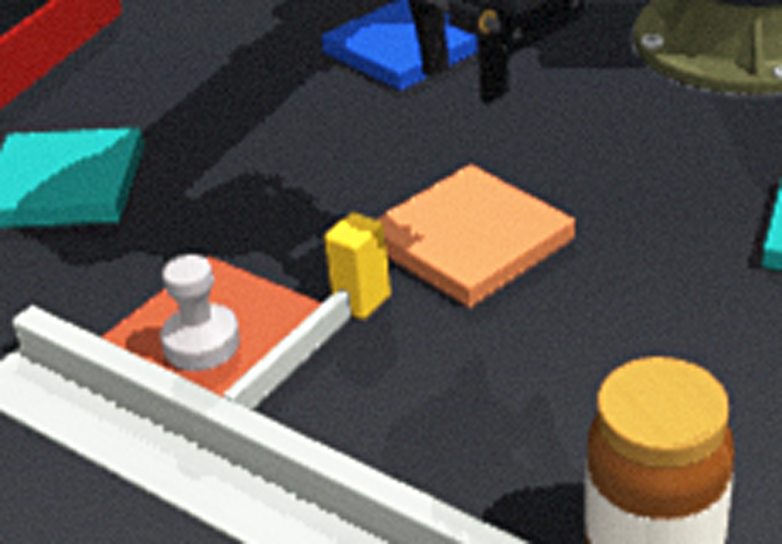

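The scene view shows the block at crop (357,270), with the blade lying along the bonded tile's jar side to crop (240,390), standing upright. The wrist view shows the loose tile square between the fingers at (317,190).

The tile's rear face is inside the minimum reach, so I can't push from behind yet. I'll press on top of it and slide it out first.

```bash
python3 -m pendant '{"xyz":[[0.004,-0.001,-0.01],[0.004,-0.001,-0.02],[0,0,-0.025],[0,0,-0.025],[0,0,-0.02],[0,0,-0.01],[0,0,0]],"turn":[0,0,0,0,0,0,0]}' 0.6 40; python3 - <<'E'
from h import *
pm=tool(); print(pm[2],pm[1].round(3))
E
```

```text
time_s: 17.15
tool_pos: [0.4391, -0.0658, 0.0337]
tool_rot: [162.5, 88.4, 148.5]
force: [-0.7, -0.8, 1.2]
grip_width: 0.052
75.9860507198185 [[-0.024  0.242  0.97 ]
 [ 0.014  0.97  -0.242]
 [-1.     0.008 -0.026]]
```

```bash
python3 -m pendant '{"xyz":[[0,0,-0.004],[0,0,-0.004],[0,0,-0.003],[0,0,-0.002],[0,0,-0.002]],"turn":[0,0,0,0,0]}'
```

```text
time_s: 17.77
tool_pos: [0.4411, -0.0664, 0.0205]
tool_rot: [162.6, 88.6, 148.5]
force: [-6.8, 1.5, 19.7]
grip_width: 0.0522
```

```bash
python3 -m pendant '{"xyz":[[0,0,-0.003],[0,0,-0.003]],"turn":[0,0]}'
```

```text
time_s: 18.02
tool_pos: [0.4411, -0.0664, 0.0203]
tool_rot: [174.9, 88.5, 160.8]
force: [-11.3, 3.3, 33.9]
grip_width: 0.0522
```

The fingertips press at z = 0.020, the tile's top, at about 10 N per mm. Trying a short slide.

```bash
python3 -m pendant '{"xyz":[[0,0.004,-0.002],[0,0.006,-0.002],[0,0.006,-0.002],[0,0.006,-0.002],[0,0.004,-0.002]],"turn":[0,0.02,0.03,0.02,0]}'; python3 - <<'E'
from h import *
pm=tool(); print(pm[2],pm[0]); im=read_camera('wrist'); cv2.imwrite('pics/w6.png',im[:,:,::-1]); wfind(['loose_tile'],pm)
E
```

```text
time_s: 18.65
tool_pos: [0.4446, -0.0621, 0.0211]
tool_rot: [-119.9, 88.0, -130.3]
force: [-9.0, -5.3, 21.8]
grip_width: 0.0522
79.54241139335501 [ 0.44460567 -0.06211998  0.02112325]
wrist loose_tile 0.89 [ 0.4304 -0.0656  0.0007] [311. 212.]
wrist loose_tile 0.82 [ 0.5269 -0.4233  0.0024] [ 40. 331.]
```

View pics/w6.png

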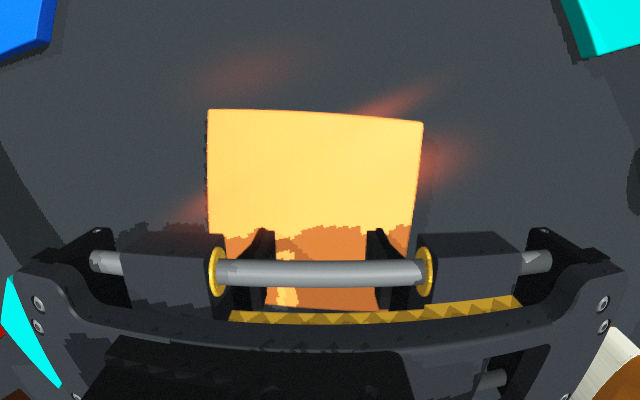

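The wrist view shows the tile still at (311,205), with its top edge now tilted about 3.5° to the tool. The fingers turned but the tile stayed, because the lateral push was weak. I'll try a firmer pull in +x.

```bash
python3 -m pendant '{"xyz":[[0.015,0,-0.002],[0.025,0,-0.002],[0.025,0,-0.002]],"turn":[0,0,0]}'; python3 - <<'E'
from h import *
pm=tool(); print(pm[2],pm[0],pm[1].round(3)); im=read_camera('wrist'); cv2.imwrite('pics/w7.png',im[:,:,::-1]); wfind(['loose_tile'],pm)
E
```

```text
time_s: 19.12
tool_pos: [0.4749, -0.0655, 0.0221]
tool_rot: [-148.2, 83.4, -158.6]
force: [-30.5, -0.8, 47.8]
grip_width: 0.0521
79.73712897510545 [ 0.47490531 -0.06545507  0.02207174] [[-0.107  0.178  0.978]
 [-0.042  0.982 -0.183]
 [-0.993 -0.061 -0.098]]
wrist loose_tile 0.87 [ 0.5287 -0.4208  0.0018] [ 33. 312.]
wrist loose_tile 0.72 [ 0.4497 -0.0653  0.0013] [315. 196.]
```

View pics/w7.png

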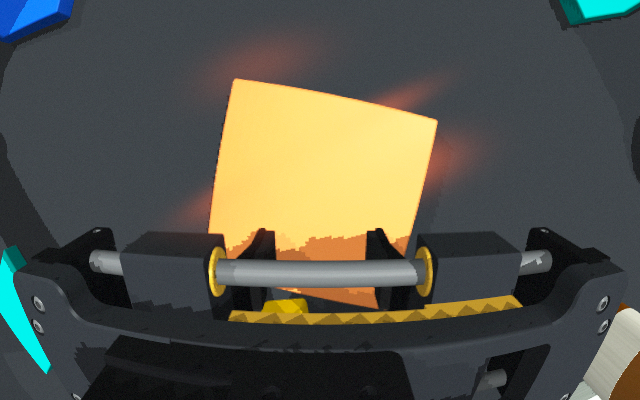

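The tile slid about 20 mm, but the tool tilted 6° under the load. I'll lift off and see whether the tilt goes.

```bash
python3 -m pendant '{"xyz":[[0,0,0.006],[0,0,0.01],[0,0,0]],"turn":[0,0,0]}'; python3 - <<'E'
from h import *
pm=tool(); print(pm[2],pm[0],pm[1].round(3)); im=read_camera('wrist');  wfind(['loose_tile'],pm)
E
```

```text
time_s: 19.6
tool_pos: [0.4795, -0.0657, 0.0395]
tool_rot: [-146.7, 83.8, -157.1]
force: [0.2, -0.3, 0.0]
grip_width: 0.052
79.71726060888844 [ 0.47946819 -0.06569474  0.03945474] [[-0.099  0.178  0.979]
 [-0.042  0.982 -0.183]
 [-0.994 -0.059 -0.09 ]]
wrist loose_tile 0.67 [ 0.4528 -0.0632  0.0007] [320. 188.]
```

```bash
python3 -m pendant '{"xyz":[[-0.01,0,0],[-0.012,0.002,0],[-0.004,0,-0.006],[0,0,-0.006],[0,0,-0.003],[0,0,-0.002]],"turn":[-0.03,-0.03,0,0,0,0]}'; python3 - <<'E'
from h import *
pm=tool(); print(pm[2],pm[0],pm[1].round(3)); im=read_camera('wrist');  wfind(['loose_tile'],pm)
E
```

```text
time_s: 20.45
tool_pos: [0.4496, -0.0636, 0.0223]
tool_rot: [-147.4, 83.5, -161.5]
force: [-9.9, 0.3, 31.4]
grip_width: 0.0522
76.03688168669319 [ 0.44963283 -0.06357964  0.0222677 ] [[-0.107  0.241  0.965]
 [-0.036  0.969 -0.246]
 [-0.994 -0.061 -0.095]]
wrist loose_tile 0.98 [ 0.5297 -0.4213  0.0039] [ 51. 348.]
wrist loose_tile 0.72 [ 0.4518 -0.0638  0.0028] [322. 238.]
wrist loose_tile 0.64 [ 0.1788 -0.2931 -0.0011] [38. 16.]
```

```bash
python3 -m pendant '{"xyz":[[0.02,0,-0.001],[0.02,0,-0.001],[0.02,0,-0.001]],"turn":[0,0,0]}'; python3 - <<'E'
from h import *
pm=tool(); print(pm[2],pm[0],pm[1].round(3)); im=read_camera('wrist');  wfind(['loose_tile'],pm)
E
```

```text
time_s: 20.92
tool_pos: [0.4889, -0.0651, 0.0232]
tool_rot: [-150.3, 80.5, -164.3]
force: [-21.2, -0.3, 31.2]
grip_width: 0.0519
76.32608372486284 [ 0.48894466 -0.06512794  0.02321221] [[-0.159  0.236  0.959]
 [-0.045  0.968 -0.245]
 [-0.986 -0.082 -0.143]]
wrist loose_tile 0.91 [ 4.603e-01 -6.180e-02  2.000e-04] [317. 191.]
wrist loose_tile 0.85 [ 5.274e-01 -4.245e-01  3.000e-04] [ 38. 317.]
```

Pressing mostly slips now: the tile gained 10 mm and the tilt grew to 9.5°. But the tilt carries the fingertips toward the base, so they may now reach behind the tile. I'll try that, pushing on the rear face at about x = 0.40.

```bash
python3 -m pendant '{"xyz":[[0,0,0.01],[-0.01,0,0.015],[-0.025,0.004,0.005],[-0.03,0.006,0],[-0.025,0.006,0],[-0.012,0.003,0],[0,0,0]],"turn":[0,0,0,0,0,0,0]}'; python3 - <<'E'
from h import *
pm=tool(); print(pm[2],pm[0],pm[1].round(3),readout.get_obs()['qpos']); im=read_camera('wrist'); cv2.imwrite('pics/w8.png',im[:,:,::-1]); wfind(['loose_tile'],pm)
E
```

```text
time_s: 21.9
tool_pos: [0.3909, -0.0451, 0.0542]
tool_rot: [-150.1, 81.1, -164.1]
force: [0.4, 0.1, 0.2]
grip_width: 0.052
76.32637141625881 [ 0.39085364 -0.04509334  0.05415638] [[-0.148  0.236  0.96 ]
 [-0.042  0.969 -0.244]
 [-0.988 -0.077 -0.134]] [ 39.42719435   5.834895   -40.15881875 120.82105546   6.77473462
  63.48175312  71.66945318]
wrist loose_tile 0.88 [0.2814 0.2015 0.0003] [563.  40.]
wrist loose_tile 0.86 [ 0.4612 -0.0618 -0.001 ] [325. 310.]
wrist loose_tile 0.64 [ 0.1794 -0.2928 -0.0012] [57. 79.]
```

View pics/w8.png

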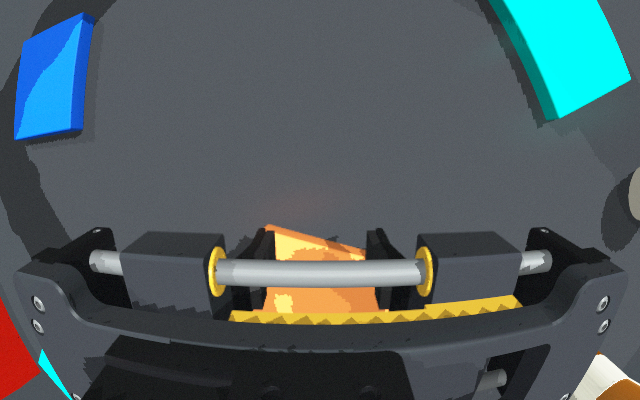

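The wrist view shows the tile's rear edge from (268,226) to (365,250), between the fingers and ahead of them. The reach is fine (joint 4 at 121°).

```bash
python3 - <<'E'
from h import *
pm=tool()
a=wpix2w((268,226),.02,pm);b=wpix2w((365,250),.02,pm); print(a,b,np.degrees(np.arctan2(*(b-a)[1::-1])), pm[2])
for s in (-1,1):
    print('finger',pm[0]+pm[1]@np.array([0,s*.03,0]))
read_camera('scene'); im=read_camera('scene'); cv2.imwrite('pics/s8.png',cv2.resize(im[130:310,200:400,::-1],None,fx=3.4,fy=3.3,interpolation=cv2.INTER_CUBIC)); find('scene',['loose_tile','spacer_grip'])
hsv=cv2.cvtColor(im,cv2.COLOR_RGB2HSV)
E
```

```text
[ 0.38049975 -0.08208932  0.02      ] [ 0.41168865 -0.02049741  0.02      ] 63.143266987887465 76.31301467170888
finger [ 0.38473163 -0.07417043  0.05651361]
finger [ 0.39888753 -0.01604318  0.05194929]
scene loose_tile 0.94 [ 0.5265 -0.4275 -0.0011] [188. 204.]
scene loose_tile 0.82 [ 0.1785 -0.297   0.0018] [289. 164.]
scene loose_tile 0.81 [ 0.4566 -0.0621  0.0006] [304. 226.]
scene spacer_grip 0.96 [ 0.5376 -0.1011  0.0492] [273. 224.]
```

View pics/s8.png

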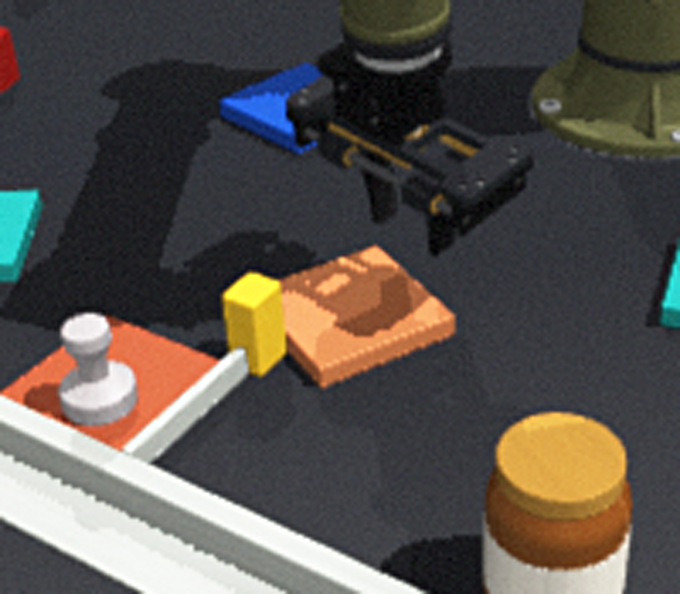

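The scene view shows the tile at crop (370,315), now turned to about -27° and close to the spacer's block at crop (255,325). I'll go round to its right side, turning the jaws along that face, to push it to +y and square it. On the way I'll drag the fingertips on free counter to undo the tool's tilt.

```bash
python3 -m pendant '{"xyz":[[0,-0.005,0.01],[0.004,-0.015,0.01],[0.006,-0.025,0],[0.008,-0.03,0],[0.008,-0.03,0],[0.008,-0.03,0],[0.008,-0.03,0],[0.006,-0.025,0],[0,-0.012,0],[0,-0.004,0]],"turn":[-0.08,-0.18,-0.188,-0.188,-0.188,-0.188,-0.188,-0.188,-0.188,-0.15]}'; python3 -m pendant '{"xyz":[[0,0,-0.005],[0,0,-0.015],[0,0,-0.015],[0,0,-0.01],[0,0,0]],"turn":[-0.08,0,0,0,0]}'; python3 - <<'E'
from h import *
pm=tool(); print(pm[2],pm[0],pm[1].round(3)); im=read_camera('wrist'); cv2.imwrite('pics/w9.png',im[:,:,::-1]); wfind(['loose_tile'],pm)
E
```

```text
time_s: 23.45
tool_pos: [0.4444, -0.2588, 0.0726]
tool_rot: [-151.7, 81.1, 94.7]
force: [-0.3, 0.4, -1.0]
grip_width: 0.0521
time_s: 24.08
tool_pos: [0.444, -0.2594, 0.023]
tool_rot: [-150.9, 81.0, 90.9]
force: [0.6, 0.8, -0.0]
grip_width: 0.0523
-27.909475880777723 [ 0.44400521 -0.25937685  0.02302707] [[-0.002  0.881 -0.473]
 [ 0.157 -0.467 -0.87 ]
 [-0.988 -0.076 -0.137]]
```

View pics/w9.png

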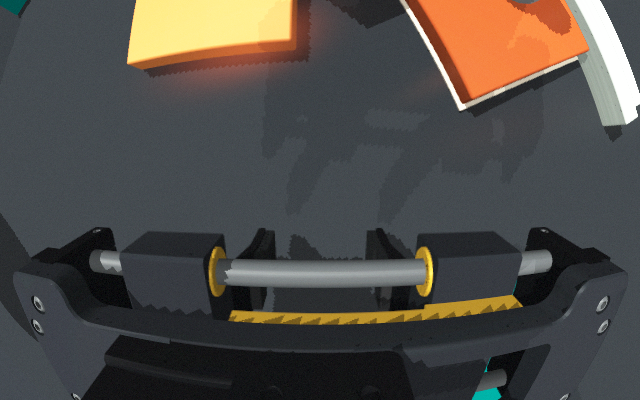

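The wrist view shows the tile at the top left (210,35), squarely facing the jaws, with free counter between. I'll press down and drag toward +y to straighten the tool.

```bash
python3 -m pendant '{"xyz":[[0,0,-0.01],[0,0,-0.008],[0,0,-0.005],[0,0,-0.002]],"turn":[0,0,0,0]}'; python3 -m pendant '{"xyz":[[0,0.015,-0.002],[0,0.02,-0.002],[0,0.02,-0.002]],"turn":[0,0,0]}'; python3 - <<'E'
from h import *
pm=tool(); print(pm[2],pm[0],pm[1].round(3))
E
```

```text
time_s: 24.68
tool_pos: [0.446, -0.2607, 0.0031]
tool_rot: [-151.8, 81.1, 90.0]
force: [-8.3, 3.4, 22.8]
grip_width: 0.0521
time_s: 25.05
tool_pos: [0.4518, -0.2178, 0.0028]
tool_rot: [-158.0, 82.1, 83.4]
force: [-0.3, -4.9, 6.8]
grip_width: 0.052
-28.45427153306119 [ 0.4517536  -0.21775677  0.00276089] [[ 0.016  0.878 -0.478]
 [ 0.136 -0.476 -0.869]
 [-0.991 -0.051 -0.127]]
```

```bash
python3 -m pendant '{"xyz":[[0,0,-0.004],[0,0.012,-0.004],[0,0.012,-0.004],[0,0.012,-0.004]],"turn":[0,0,0,0]}'; python3 - <<'E'
from h import *
pm=tool(); print(pm[2],pm[0],pm[1].round(3))
E
```

```text
time_s: 25.55
tool_pos: [0.4586, -0.2048, 0.0013]
tool_rot: [-169.6, 83.8, 71.2]
force: [-4.3, -12.1, 17.0]
grip_width: 0.0523
-29.212986157894218 [ 0.45863957 -0.20475163  0.00132998] [[ 0.035  0.873 -0.487]
 [ 0.102 -0.488 -0.867]
 [-0.994 -0.019 -0.106]]
```

The roll is down to 1° and the tilt to 6°. Now I'll line up on the tile's right face and push toward +y, squaring it as it goes.

```bash
python3 -m pendant '{"xyz":[[-0.008,0,0.012],[-0.015,0.008,0],[-0.015,0.018,0],[-0.006,0.018,0],[0,0.006,0],[0,0,0]],"turn":[0.01,0.01,0.01,0,0,0]}'; python3 - <<'E'
from h import *
pm=tool(); print(pm[2],pm[0],pm[1].round(3)); im=read_camera('wrist'); cv2.imwrite('pics/w10.png',im[:,:,::-1]); wfind(['loose_tile'],pm)
E
```

```text
time_s: 26.3
tool_pos: [0.4138, -0.1537, 0.0153]
tool_rot: [-170.9, 83.9, 71.6]
force: [-0.0, -0.2, -0.1]
grip_width: 0.0522
-27.41869769939123 [ 0.41375001 -0.15365242  0.0152634 ] [[ 0.034  0.888 -0.46 ]
 [ 0.101 -0.46  -0.882]
 [-0.994 -0.017 -0.106]]
wrist loose_tile 0.62 [ 4.581e-01 -5.940e-02 -4.000e-04] [313.  69.]
```

View pics/w10.png

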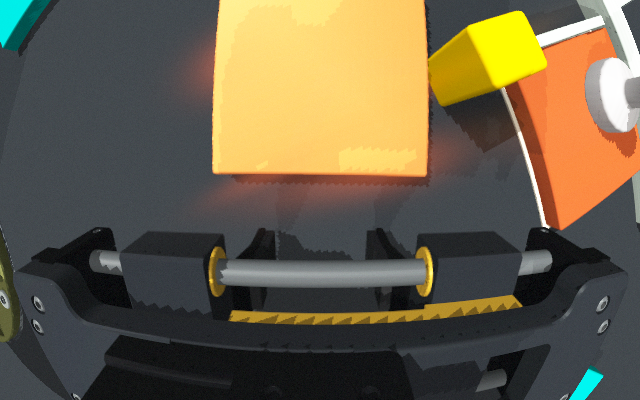

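The wrist view shows the tile's right face square to the fingers ((213,173)-(428,178)), with the spacer's block just beyond its far edge at (432,65). I'll push along +y first to gain clearance.

```bash
python3 -m pendant '{"xyz":[[0,0.005,-0.005],[0,0.008,0],[0,0.008,0],[0,0.01,0],[0,0.01,0],[0,0.01,0],[0,0.006,0],[0,0,0]],"turn":[0,0,0,0,0,0,0,0]}'; python3 - <<'E'
from h import *
pm=tool(); print(pm[2],pm[0],pm[1].round(3)); im=read_camera('wrist'); cv2.imwrite('pics/w11.png',im[:,:,::-1]); wfind(['loose_tile'],pm)
E
```

```text
time_s: 27.4
tool_pos: [0.4139, -0.0954, 0.0097]
tool_rot: [-171.2, 84.0, 71.1]
force: [0.3, -1.2, -0.6]
grip_width: 0.052
-27.574187419449984 [ 0.41389624 -0.09543776  0.00965725] [[ 0.034  0.886 -0.462]
 [ 0.099 -0.463 -0.881]
 [-0.994 -0.016 -0.104]]
wrist loose_tile 0.7 [ 0.4638 -0.0391  0.0014] [351. 118.]
wrist loose_tile 0.63 [0.2795 0.2001 0.0015] [36.  8.]
```

View pics/w11.png

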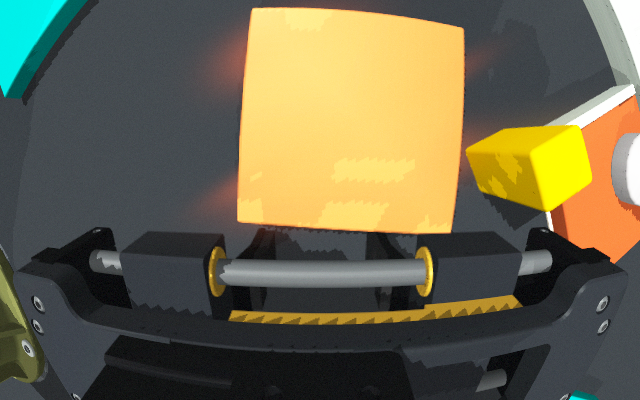

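The wrist view shows the tile at (350,118): it moved about +20 mm in y but slid to the right of the fingers. The block at (530,165) is clear of it. I'll re-centre further +x and push while turning counter-clockwise.

```bash
python3 -m pendant '{"xyz":[[0,-0.008,0],[0.012,-0.012,0],[0.016,-0.006,0],[0.006,0,0],[0,0.006,0],[0,0.01,0],[0,0.01,0],[0,0.012,0],[0,0.012,0],[0,0,0]],"turn":[0,0,0,0,0,0.02,0.03,0.04,0.04,0]}'; python3 - <<'E'
from h import *
pm=tool(); print(pm[2],pm[0],pm[1].round(3)); im=read_camera('wrist'); cv2.imwrite('pics/w12.png',im[:,:,::-1]); wfind(['loose_tile'],pm)
E
```

```text
time_s: 28.75
tool_pos: [0.4505, -0.0719, 0.0099]
tool_rot: [-172.5, 84.0, 77.8]
force: [-0.1, -0.3, 0.2]
grip_width: 0.0521
-19.716186303333718 [ 0.45049014 -0.07189444  0.00987317] [[ 0.022  0.941 -0.337]
 [ 0.103 -0.337 -0.936]
 [-0.994 -0.014 -0.104]]
wrist loose_tile 0.91 [0.2788 0.1959 0.0022] [36. 12.]
wrist loose_tile 0.68 [0.454  0.0081 0.0038] [277. 112.]
```

View pics/w12.png

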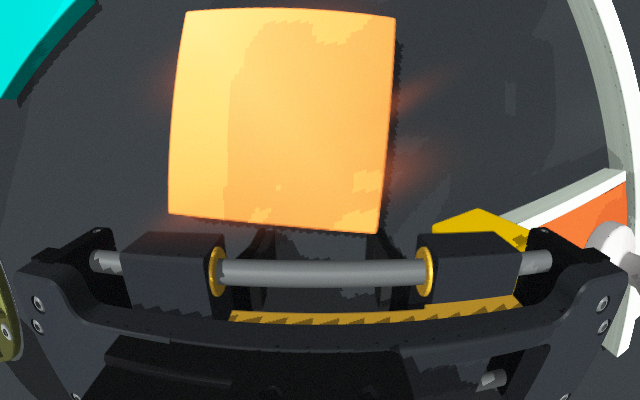

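The wrist view shows the tile at (280,120), clear of the block at (480,222), and still turned. I'll keep turning CCW with a small push.

```bash
python3 -m pendant '{"xyz":[[0,0.001,0],[0,0.002,0],[0,0.002,0],[0,0.002,0],[0,0.002,0],[0,0.001,0],[0,0,0]],"turn":[0.04,0.06,0.06,0.06,0.06,0.03,0]}'; python3 - <<'E'
from h import *
pm=tool(); print(pm[2],pm[0],pm[1].round(3)); im=read_camera('wrist'); cv2.imwrite('pics/w13.png',im[:,:,::-1]); wfind(['loose_tile'],pm)
E
```

```text
time_s: 29.72
tool_pos: [0.4519, -0.0691, 0.0099]
tool_rot: [-174.4, 84.3, 94.1]
force: [1.3, -1.1, 0.2]
grip_width: 0.0524
-1.4741411328430836 [ 0.45185239 -0.06912898  0.00986391] [[-0.007  1.    -0.027]
 [ 0.099 -0.026 -0.995]
 [-0.995 -0.01  -0.099]]
wrist loose_tile 0.6 [0.4511 0.0227 0.0016] [313.  85.]
```

View pics/w13.png

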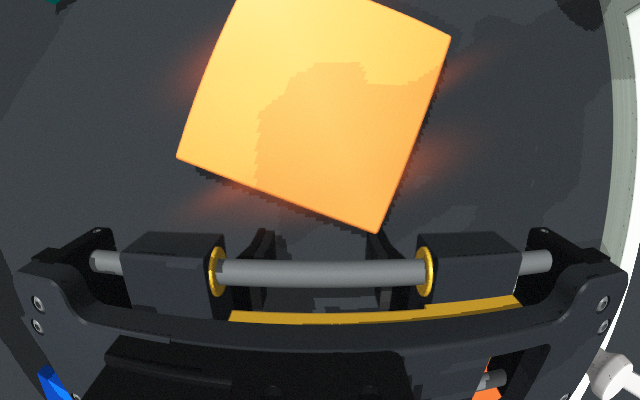

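The wrist view shows the tile's corner at (378,232) against the far finger. The tile is still about 20° off, centre near (0.451,0.023). A little more +y push at this corner will turn it CCW.

```bash
python3 -m pendant '{"xyz":[[0,0.006,0],[0,0.008,0],[0,0.008,0],[0,0.006,0],[0,0,0]],"turn":[0,0,0,0,0]}'; python3 - <<'E'
from h import *
pm=tool(); print(pm[2],pm[0],pm[1].round(3)); im=read_camera('wrist'); cv2.imwrite('pics/w14.png',im[:,:,::-1]); wfind(['loose_tile'],pm)
E
```

```text
time_s: 30.45
tool_pos: [0.4517, -0.0388, 0.0099]
tool_rot: [-174.6, 84.3, 93.9]
force: [2.0, -0.5, -0.7]
grip_width: 0.0522
-1.4684766086223966 [ 0.45172322 -0.03883417  0.00991869] [[-0.007  1.    -0.026]
 [ 0.099 -0.026 -0.995]
 [-0.995 -0.009 -0.099]]
wrist loose_tile 0.98 [4.424e-01 4.520e-02 4.000e-04] [299.  99.]
```

View pics/w14.png

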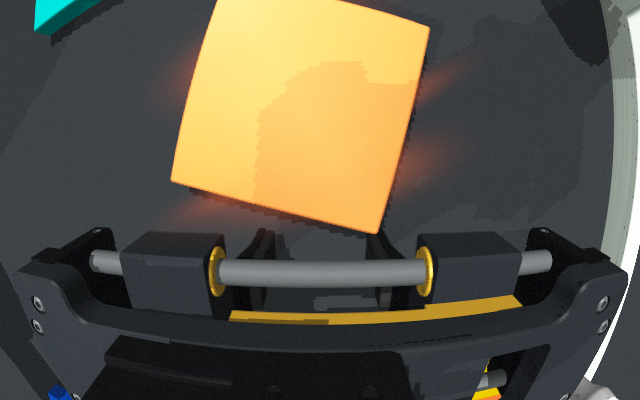

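```bash
python3 - <<'E'
from h import *
pm=tool()
a=wpix2w((172,181),.02,pm);b=wpix2w((378,234),.02,pm);c=wpix2w((429,28),.02,pm); print(a,b,c)
y=np.degrees(np.arctan2(*(b-a)[1::-1])); print(y,np.linalg.norm(b-a),np.linalg.norm(c-b),(a+c)/2)
E
```

```text
[0.37049639 0.00237553 0.02      ] [ 0.48406009 -0.02971791  0.02      ] [0.51524542 0.08343364 0.02      ]
-15.780450234370049 0.1180114514654703 0.11737034902873333 [0.4428709  0.04290459 0.02      ]
```

```bash
python3 -m pendant '{"xyz":[[0,-0.004,0.015],[0,0,0.02],[-0.01,0.01,0.01],[-0.016,0.016,0],[-0.016,0.018,0],[-0.016,0.018,0],[-0.016,0.018,0],[-0.01,0.012,0],[0,0.004,0],[0,0,0]],"turn":[0.05,0.12,0.17,0.18,0.18,0.18,0.18,0.15,0.08,0.03]}'; python3 - <<'E'
from h import *
pm=tool(); print(pm[2],pm[0],pm[1].round(3),readout.get_obs()['qpos']); im=read_camera('wrist'); cv2.imwrite('pics/w15.png',im[:,:,::-1]); wfind(['loose_tile'],pm)
E
```

```text
time_s: 31.8
tool_pos: [0.3594, 0.0612, 0.0555]
tool_rot: [-173.2, 83.5, 173.6]
force: [-0.5, 0.3, -0.4]
grip_width: 0.0523
76.80925837215227 [0.35936551 0.06119126 0.05551557] [[-0.112  0.228  0.967]
 [ 0.013  0.974 -0.228]
 [-0.994 -0.013 -0.112]] [ 32.71752362  -0.76878798 -43.67615058 125.72046436  -2.80856493
  61.05119699  67.33180996]
wrist loose_tile 0.68 [0.2784 0.1997 0.    ] [469.  82.]
wrist loose_tile 0.66 [ 0.4417  0.0454 -0.004 ] [325. 317.]
wrist loose_tile 0.6 [ 0.5268 -0.425   0.0018] [ 41. 383.]
```

View pics/w15.png

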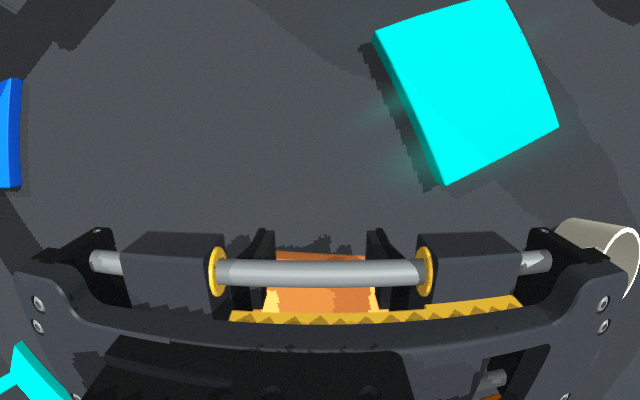

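The tool does reach behind the tile (joint 4 at 126°). The wrist view shows the tile's rear edge at (320,252) between the fingers and parallel to them, with the turquoise look-alike at (465,95) well away. I'll go down and push forward along the tile's normal.

```bash
python3 -m pendant '{"xyz":[[0,0,-0.01],[0,0,-0.015],[0,0,-0.012],[0,0,-0.007],[0.005,-0.001,-0.001],[0.01,-0.002,0],[0.015,-0.004,0],[0.015,-0.004,0],[0.015,-0.004,0],[0.01,-0.002,0]],"turn":[0,0,0,0,0,0,0,0,0,0]}'; python3 - <<'E'
from h import *
pm=tool(); print(pm[2],pm[0],pm[1].round(3)); im=read_camera('wrist'); cv2.imwrite('pics/w16.png',im[:,:,::-1]); wfind(['loose_tile'],pm)
E
```

```text
time_s: 33.15
tool_pos: [0.4219, 0.0433, 0.0058]
tool_rot: [-172.0, 82.0, 174.4]
force: [-7.6, 1.1, 6.5]
grip_width: 0.0522
76.46607927978367 [0.42187406 0.04331882 0.00584429] [[-0.139  0.234  0.962]
 [ 0.014  0.972 -0.234]
 [-0.99  -0.019 -0.138]]
wrist loose_tile 0.68 [ 0.5289 -0.4237  0.0031] [  6. 371.]
```

View pics/w16.png

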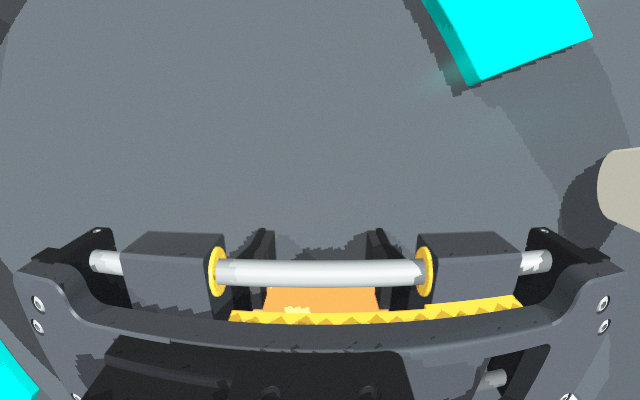

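```bash
python3 -m pendant '{"xyz":[[0.002,0,0.005],[0.01,-0.003,0],[0.012,-0.003,0.001],[0.012,-0.003,0],[0.012,-0.003,0.001],[0.008,-0.002,0]],"turn":[0,0.01,0.02,0.02,0.02,0.01]}'; python3 - <<'E'
from h import *
pm=tool(); print(pm[2],pm[0],pm[1].round(3)); im=read_camera('scene'); cv2.imwrite('pics/s17.png',cv2.resize(im[150:330,200:400,::-1],None,fx=3.4,fy=3.3,interpolation=cv2.INTER_CUBIC)); find('scene',['loose_tile','spacer_grip','spacer_tip'])
E
```

```text
time_s: 34.0
tool_pos: [0.479, 0.0282, 0.0129]
tool_rot: [-171.7, 81.9, 179.5]
force: [-4.4, 0.9, 1.1]
grip_width: 0.0526
81.27473871854309 [0.47895135 0.02824367 0.01294309] [[-0.142  0.152  0.978]
 [ 0.001  0.988 -0.153]
 [-0.99  -0.02  -0.14 ]]
scene loose_tile 0.87 [0.2795 0.1986 0.0038] [419. 218.]
scene loose_tile 0.82 [0.5476 0.0266 0.0033] [315. 256.]
scene loose_tile 0.75 [ 0.6507 -0.1591  0.0166] [228. 253.]
scene spacer_grip 0.59 [ 0.5378 -0.1003  0.0522] [273. 223.]
scene spacer_tip 0.9 [ 0.6834 -0.1046  0.0097] [237. 271.]
scene spacer_tip 0.65 [ 0.695   0.0079 -0.0013] [274. 295.]
```

View pics/s17.png

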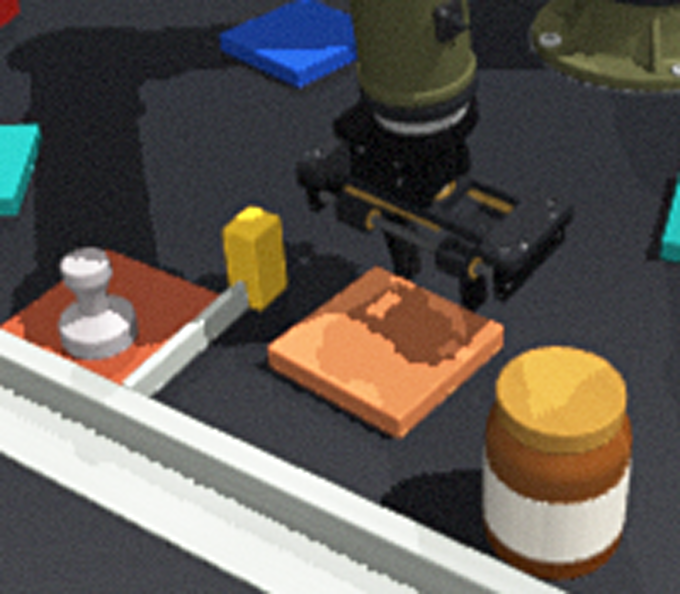

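The scene view shows the tile at crop (385,350), square to the fingers and moving cleanly, with the spacer still in place. Continuing to the strip.

```bash
python3 -m pendant '{"xyz":[[0.008,-0.002,0],[0.012,-0.004,0],[0.012,-0.004,0],[0.012,-0.004,0],[0.012,-0.004,0],[0.008,-0.002,0],[0,0,0]],"turn":[0.02,0.02,0.02,0.02,0.02,0.015,0]}'; python3 - <<'E'
from h import *
pm=tool(); print(pm[2],pm[0],pm[1].round(3)); im=read_camera('scene'); cv2.imwrite('pics/s18.png',cv2.resize(im[150:330,200:400,::-1],None,fx=3.4,fy=3.3,interpolation=cv2.INTER_CUBIC)); find('scene',['loose_tile','spacer_grip'])
im=read_camera('wrist'); cv2.imwrite('pics/w18.png',im[:,:,::-1])
E
```

```text
time_s: 35.08
tool_pos: [0.5441, 0.0078, 0.0132]
tool_rot: [-171.9, 81.5, -173.6]
force: [-2.6, -0.3, 2.0]
grip_width: 0.0523
88.33828520113249 [0.54413652 0.00784289 0.01316405] [[-0.147  0.029  0.989]
 [-0.016  0.999 -0.032]
 [-0.989 -0.021 -0.146]]
scene loose_tile 0.73 [ 0.523  -0.4292 -0.001 ] [189. 203.]
scene loose_tile 0.7 [ 0.1768 -0.3007  0.0007] [288. 164.]
scene loose_tile 0.61 [0.6121 0.0119 0.0036] [296. 271.]
scene spacer_grip 0.71 [ 0.5394 -0.1037  0.0504] [272. 224.]
scene spacer_grip 0.64 [0.6945 0.0108 0.0018] [275. 295.]
```

View pics/s18.png

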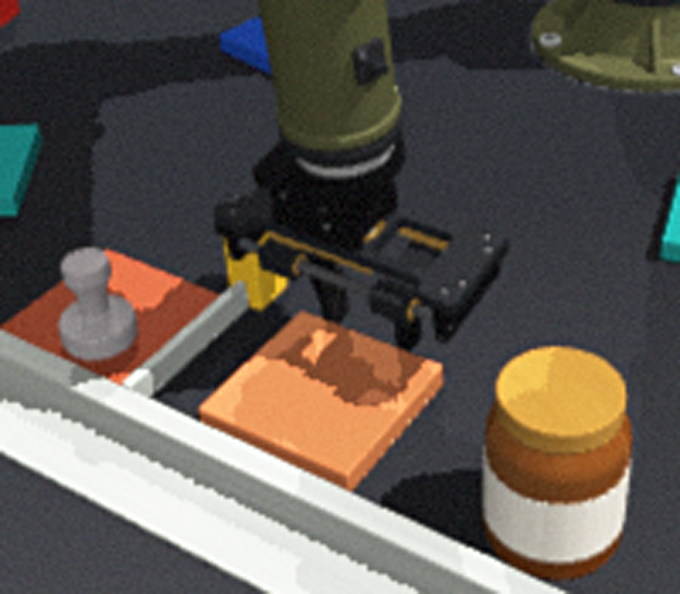

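View pics/w18.png

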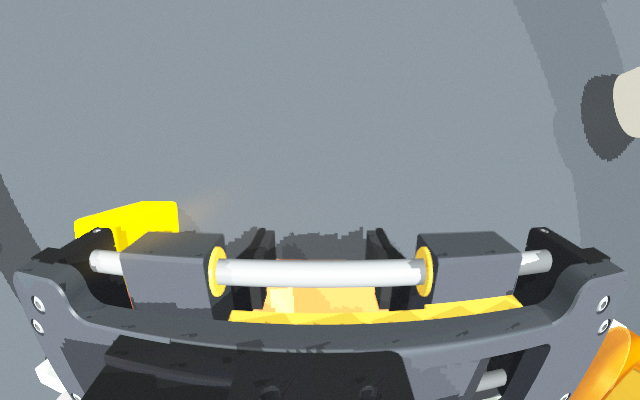

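The scene view shows the tile at crop (320,395), parallel to the strip and about 20 mm short of it. Easing in.

```bash
python3 -m pendant '{"xyz":[[0.006,-0.002,0],[0.006,-0.003,0],[0.005,-0.003,0],[0.003,-0.001,0]],"turn":[0,0,0,0]}'; python3 - <<'E'
from h import *
pm=tool(); print(pm[2])
E
```

```text
time_s: 35.78
tool_pos: [0.5594, 0.0016, 0.013]
tool_rot: [-173.1, 81.0, -174.6]
force: [-11.3, 2.7, 6.6]
grip_width: 0.0522
88.52617061932203
```

```bash
python3 -m pendant '{"xyz":[[0.003,0,0],[0.003,0,0]],"turn":[0,0]}'
```

```text
time_s: 36.02
tool_pos: [0.5593, 0.0016, 0.0132]
tool_rot: [-173.0, 80.1, -174.5]
force: [-10.8, -0.5, 8.5]
grip_width: 0.0525
```

The tile is against the strip: the TCP stops at x = 0.559 with 11 N. Now I'll back off, rise and turn -90° above the tile, then come down on its jar side to push it onto the blade.

```bash
python3 -m pendant '{"xyz":[[-0.005,0,0],[-0.005,0,0.01],[0,0.004,0.02],[0.005,0.008,0.018],[0.014,0.01,0.005],[0.016,0.012,0],[0.016,0.012,0],[0.014,0.012,0],[0.01,0.01,0],[0.004,0.006,0]],"turn":[0,0,0,-0.08,-0.17,-0.188,-0.188,-0.188,-0.188,-0.188]}'; python3 -m pendant '{"xyz":[[0,0,0],[0,0,0],[0,0,0]],"turn":[-0.18,-0.13,-0.05]}'; python3 - <<'E'
from h import *
pm=tool(); print(pm[2],pm[0],pm[1].round(3)); im=read_camera('wrist'); cv2.imwrite('pics/w19.png',im[:,:,::-1]); wfind(['loose_tile','bonded_tile','spacer_grip','spacer_tip','jar'],pm)
E
```

```text
time_s: 37.28
tool_pos: [0.6429, 0.0783, 0.0836]
tool_rot: [-177.4, 81.4, 112.6]
force: [-0.6, 0.1, -1.1]
grip_width: 0.0519
time_s: 37.65
tool_pos: [0.6468, 0.0803, 0.0902]
tool_rot: [178.6, 81.4, 87.3]
force: [-0.5, 0.9, 0.7]
grip_width: 0.052
-1.2637527976827232 [0.6467722  0.08030512 0.090242  ] [[ 0.007  1.    -0.021]
 [ 0.15  -0.022 -0.989]
 [-0.989  0.004 -0.15 ]]
wrist loose_tile 0.8 [ 0.2768  0.1978 -0.    ] [ 22. 125.]
wrist loose_tile 0.74 [ 0.6353  0.0056 -0.0009] [308. 297.]
wrist jar 0.93 [ 0.6401  0.1899 -0.0017] [308.  91.]
```

View pics/w19.png

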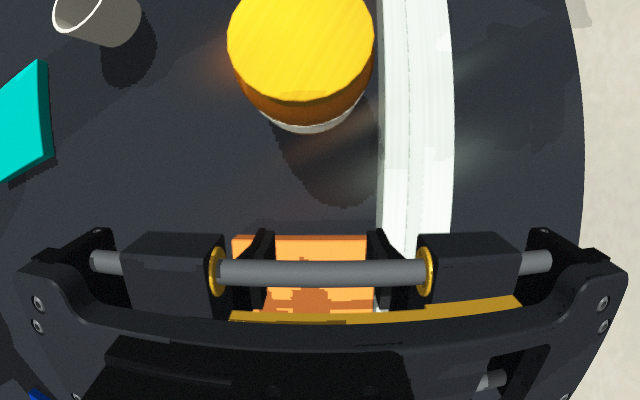

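The wrist view shows the jar at (300,60), the strip at right, and the tile's jar-side edge at (300,237) between the fingers. I'll shift off the strip a little, go down beside the tile and push toward -y.

```bash
python3 -m pendant '{"xyz":[[-0.008,0.003,0],[-0.012,0.005,-0.01],[-0.005,0.002,-0.02],[0,0,-0.02],[0,0,-0.015],[0,0,-0.008],[0,0,-0.003],[0,0,0]],"turn":[-0.014,0,0,0,0,0,0,0]}'; python3 - <<'E'
from h import *
pm=tool(); print(pm[2],pm[0],pm[1].round(3))
E
```

```text
time_s: 38.95
tool_pos: [0.6198, 0.091, 0.0097]
tool_rot: [179.5, 81.3, 87.5]
force: [0.1, 0.3, 1.0]
grip_width: 0.0524
-1.9721137454477078 [0.61982952 0.09097908 0.00968434] [[ 0.007  0.999 -0.034]
 [ 0.151 -0.034 -0.988]
 [-0.989  0.001 -0.151]]
```

```bash
python3 -m pendant '{"xyz":[[0,-0.005,0.002],[0,-0.008,0],[0,-0.008,0],[0,-0.008,0],[0,-0.008,0],[0,-0.006,0],[0,-0.003,0],[0,0,0]],"turn":[0,0,0,0,0,0,0,0]}'; python3 - <<'E'
from h import *
pm=tool(); print(pm[2],pm[0],pm[1].round(3)); im=read_camera('scene'); cv2.imwrite('pics/s20.png',cv2.resize(im[180:320,190:390,::-1],None,fx=3.6,fy=3.6,interpolation=cv2.INTER_CUBIC)); find('scene',['loose_tile','spacer_grip','jar'])
E
```

```text
time_s: 39.95
tool_pos: [0.6202, 0.0448, 0.0133]
tool_rot: [178.9, 81.1, 87.0]
force: [-1.1, 2.9, -1.1]
grip_width: 0.0523
-1.906608283824772 [0.62024476 0.04476101 0.01327303] [[ 0.008  0.999 -0.032]
 [ 0.154 -0.033 -0.987]
 [-0.988  0.003 -0.155]]
scene loose_tile 0.88 [0.2752 0.1971 0.0032] [419. 217.]
scene loose_tile 0.67 [ 0.6284 -0.0262  0.0028] [279. 270.]
scene loose_tile 0.59 [ 5.280e-01 -4.295e-01  2.000e-04] [187. 204.]
scene spacer_grip 0.63 [ 0.536  -0.1031  0.0526] [273. 222.]
scene jar 0.91 [ 0.6391  0.1907 -0.0012] [361. 310.]
scene jar 0.59 [ 0.6256 -0.1639 -0.0013] [234. 252.]
```

View pics/s20.png

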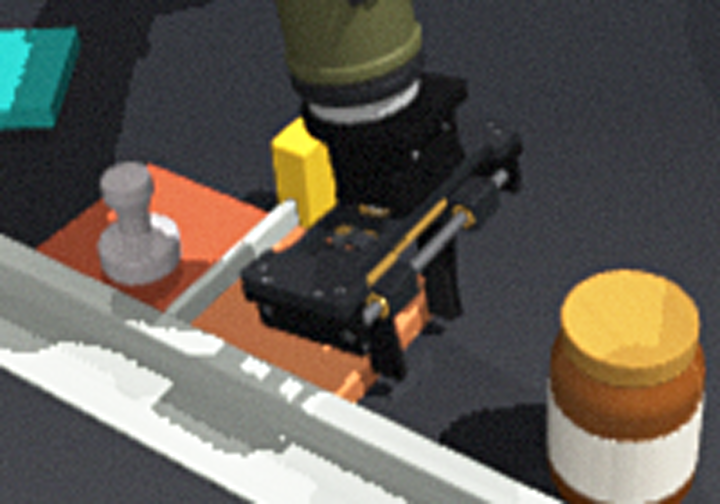

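The scene view shows the tile at crop (310,340), against the strip, with about 14 mm to go to the blade. Continuing gently.

```bash
python3 -m pendant '{"xyz":[[0,-0.004,0],[0,-0.004,0],[0,-0.003,0]],"turn":[0,0,0]}'
```

```text
time_s: 40.52
tool_pos: [0.62, 0.0352, 0.0133]
tool_rot: [179.1, 81.0, 87.3]
force: [0.5, 2.5, 0.2]
grip_width: 0.0523
```

```bash
python3 -m pendant '{"xyz":[[0,-0.002,0],[0,-0.002,0]],"turn":[0,0]}'
```

```text
time_s: 40.78
tool_pos: [0.6199, 0.0333, 0.0134]
tool_rot: [179.1, 80.8, 87.4]
force: [1.4, 8.3, -2.3]
grip_width: 0.0523
```

```bash
python3 -m pendant '{"xyz":[[0,-0.002,0],[0,-0.002,0]],"turn":[0,0]}'; python3 - <<'E'
from h import *
print(tool())
E
```

```text
time_s: 41.02
tool_pos: [0.6199, 0.0334, 0.0134]
tool_rot: [179.0, 80.6, 87.4]
force: [0.6, 6.3, -2.8]
grip_width: 0.0523
(array([0.61991911, 0.03338573, 0.01343514]), array([[ 0.00744305,  0.99958053, -0.02798877],
       [ 0.16383224, -0.0288303 , -0.98606684],
       [-0.98646013,  0.00275388, -0.16397811]]), np.float64(-1.652089763502281))
```

It has closed on the blade (y ≈ 0.033, with 6-8 N). One firmer squeeze, then I'll back straight off and look.

```bash
python3 -m pendant '{"xyz":[[0,-0.004,0],[0,-0.004,0],[0,0.006,0],[0,0.008,0.002],[0,0.008,0.01],[0,0.002,0.02],[0,-0.005,0.03],[0,-0.01,0.03],[0,-0.01,0.02],[0,0,0]],"turn":[0,0,0,0,0,0,0,0,0,0]}'; python3 - <<'E'
from h import *
pm=tool(); print(pm[2],pm[0]); im=read_camera('scene'); cv2.imwrite('pics/s21.png',cv2.resize(im[200:310,190:340,::-1],None,fx=5,fy=5,interpolation=cv2.INTER_CUBIC)); find('scene',['loose_tile','spacer_grip','spacer_tip'])
im=read_camera('wrist'); cv2.imwrite('pics/w21.png',im[:,:,::-1])
im=read_camera('top'); cv2.imwrite('pics/t21.png',cv2.resize(im[90:190,290:420,::-1],None,fx=6,fy=6,interpolation=cv2.INTER_CUBIC))
E
```

```text
time_s: 42.28
tool_pos: [0.6225, 0.0277, 0.1371]
tool_rot: [175.9, 80.4, 84.3]
force: [0.1, -0.4, -0.6]
grip_width: 0.0523
-1.6308983503462287 [0.6225107  0.0276764  0.13711973]
scene loose_tile 0.93 [ 0.6239 -0.0363  0.0025] [276. 267.]
scene loose_tile 0.86 [ 0.5282 -0.4283 -0.0014] [188. 204.]
scene loose_tile 0.81 [0.28   0.1984 0.0027] [419. 219.]
scene spacer_grip 0.92 [ 0.5388 -0.1011  0.0549] [273. 223.]
scene spacer_tip 0.93 [ 0.6845 -0.1036  0.013 ] [237. 270.]
```

View pics/s21.png

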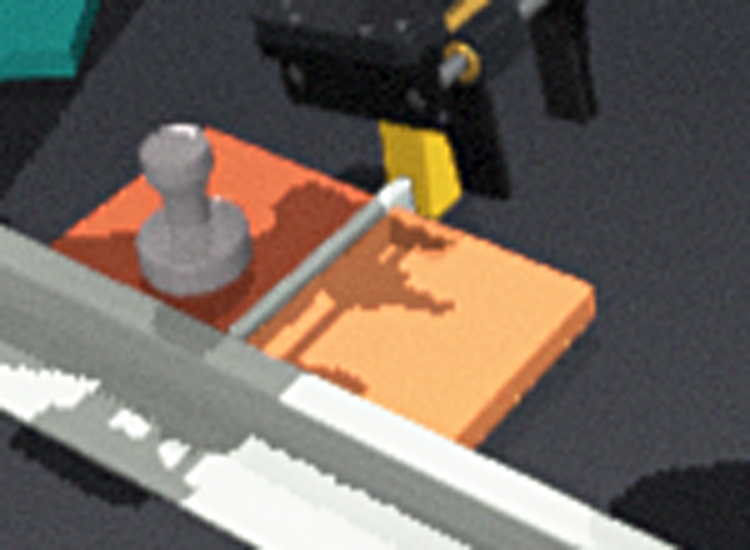

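View pics/t21.png

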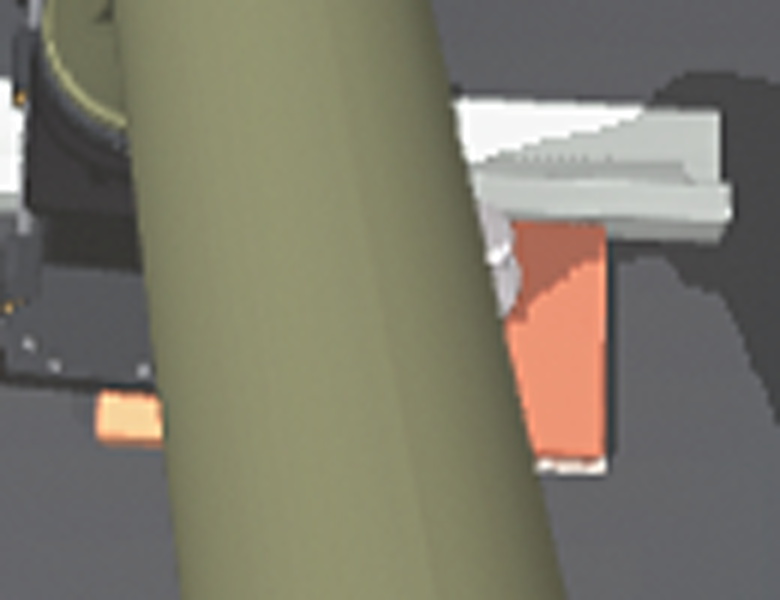

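```bash
python3 - <<'E'
from h import *
im=read_camera('top')
for u in (308,310,312,314): print(u,[tuple(int(c) for c in im[v,u]) for v in range(158,168)])
for v in (162,163,164): print(v,px2w('top',(312,v),.02),px2w('top',(312,v),0))
print('expected front at y=.015', w2px('top',(0.5719,.015,.02)),w2px('top',(0.5719,.015,0)))
E
```

```text
308 [(247, 213, 157), (247, 213, 157), (247, 214, 157), (249, 207, 153), (237, 167, 124), (167, 118, 92), (125, 107, 98), (98, 101, 104), (101, 101, 104), (101, 102, 104)]
310 [(247, 212, 156), (247, 212, 157), (247, 212, 156), (248, 208, 154), (242, 173, 129), (167, 117, 92), (124, 107, 98), (97, 100, 104), (100, 101, 103), (102, 101, 104)]
312 [(247, 212, 156), (247, 211, 156), (247, 212, 157), (248, 215, 158), (252, 198, 146), (166, 115, 91), (124, 106, 98), (97, 101, 105), (101, 103, 105), (101, 101, 104)]
314 [(248, 214, 158), (247, 212, 157), (247, 213, 158), (248, 216, 159), (251, 201, 148), (172, 118, 91), (142, 110, 95), (96, 100, 104), (101, 102, 104), (101, 101, 103)]
162 [0.57150568 0.00262335 0.02      ] [0.57776575 0.00303038 0.        ]
163 [0.56845277 0.00258551 0.02      ] [0.57465586 0.00299184 0.        ]
164 [0.5654031  0.00254772 0.02      ] [0.57154926 0.00295333 0.        ]
expected front at y=.015 [307.78105897 161.8327466 ] [307.9643319  163.85055273]
```

View pics/w21.png

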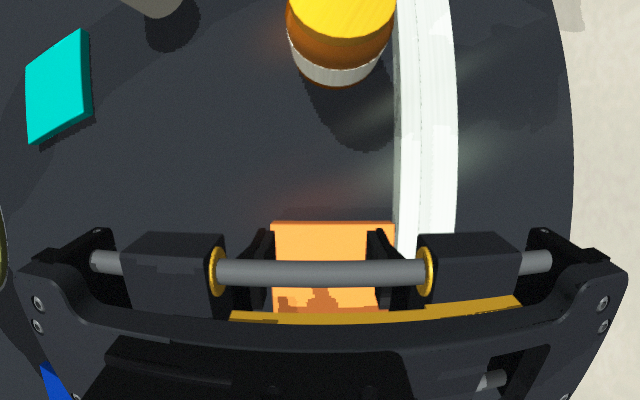

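The scene view shows the tile closed on the blade with its front edge level with the bonded tile's. The top view's edge (row 162.3, against 161.8 expected) leaves up to about 1 mm of doubt about the strip contact. I'll give it one light seating push in +x with the right finger at the tile's middle, staying clear of the block.

```bash
python3 -m pendant '{"xyz":[[-0.004,-0.002,0],[-0.008,-0.003,0],[-0.012,-0.004,0],[-0.015,-0.004,0],[-0.015,-0.004,0],[-0.015,-0.004,-0.005],[-0.015,-0.002,-0.015],[-0.01,0,-0.02],[-0.004,0,-0.02],[0,0,-0.02]],"turn":[0.06,0.15,0.188,0.188,0.188,0.188,0.188,0.18,0.12,0.06]}'; python3 - <<'E'
from h import *
pm=tool(); print(pm[2],pm[0],pm[1].round(3))
E
```

```text
time_s: 43.88
tool_pos: [0.5162, 0.0085, 0.0454]
tool_rot: [179.7, 80.0, 176.0]
force: [-1.1, 0.1, 0.1]
grip_width: 0.0526
86.22157880075429 [0.51624875 0.00853883 0.04535075] [[-0.173  0.066  0.983]
 [ 0.012  0.998 -0.065]
 [-0.985  0.001 -0.174]]
```

```bash
python3 -m pendant '{"xyz":[[0.004,-0.002,-0.008],[0.008,-0.002,-0.01],[0.008,-0.001,-0.008],[0.008,0,-0.004],[0.006,0,0],[0.004,0,0]],"turn":[0.015,0.015,0,0,0,0]}'
```

```text
time_s: 44.62
tool_pos: [0.557, 0.0033, 0.0129]
tool_rot: [179.5, 79.9, 177.4]
force: [-0.4, -0.3, -0.5]
grip_width: 0.0522
```

```bash
python3 -m pendant '{"xyz":[[0.003,0,0],[0.003,0,0]],"turn":[0,0]}'
```

```text
time_s: 44.88
tool_pos: [0.5599, 0.0034, 0.0129]
tool_rot: [179.8, 79.5, 177.7]
force: [-7.8, 0.1, 3.5]
grip_width: 0.0522
```

```bash
python3 -m pendant '{"xyz":[[0.003,0,0],[0.003,0,0]],"turn":[0,0]}'
```

```text
time_s: 45.12
tool_pos: [0.5597, 0.0034, 0.0129]
tool_rot: [-179.6, 78.7, 178.3]
force: [-7.3, -0.0, 4.1]
grip_width: 0.0523
```

It stopped at the same place (x = 0.5597), so the tile is flush with the strip. Now for the spacer: back off, rise, move over the block and look.

```bash
python3 -m pendant '{"xyz":[[-0.006,0,0],[-0.01,0,0.01],[-0.008,0,0.025],[-0.004,-0.01,0.03],[0,-0.02,0.03],[0,-0.025,0.01],[0.003,-0.025,0],[0.003,-0.018,0],[0.002,-0.006,0],[0,0,0]],"turn":[0,0,0,0,0,0,0,0,0,0]}' 0.75; python3 - <<'E'
from h import *
pm=tool(); print(pm[2],pm[0],pm[1].round(3)); im=read_camera('wrist'); cv2.imwrite('pics/w22.png',im[:,:,::-1]); wfind(['spacer_grip','spacer'],pm)
im=read_camera('scene');find('scene',['spacer_grip','spacer_tip'])
E
```

```text
time_s: 46.38
tool_pos: [0.5392, -0.1018, 0.1276]
tool_rot: [-178.8, 79.5, 179.3]
force: [-0.8, -0.2, 1.1]
grip_width: 0.0651
88.06969194515558 [ 0.53919467 -0.10180587  0.12762233] [[-0.183  0.034  0.983]
 [ 0.002  0.999 -0.034]
 [-0.983 -0.004 -0.183]]
wrist spacer_grip 0.6 [ 0.5357 -0.105   0.0509] [316. 218.]
wrist spacer 0.73 [ 0.5388 -0.0999 -0.0012] [322. 213.]
scene spacer_grip 0.94 [ 0.5357 -0.1038  0.0554] [273. 221.]
scene spacer_grip 0.68 [ 0.6231 -0.1004  0.0162] [254. 254.]
scene spacer_grip 0.47 [ 0.6266 -0.0377  0.0018] [275. 268.]
scene spacer_tip 0.85 [ 0.6828 -0.1014  0.0119] [238. 270.]
```

View pics/w22.png

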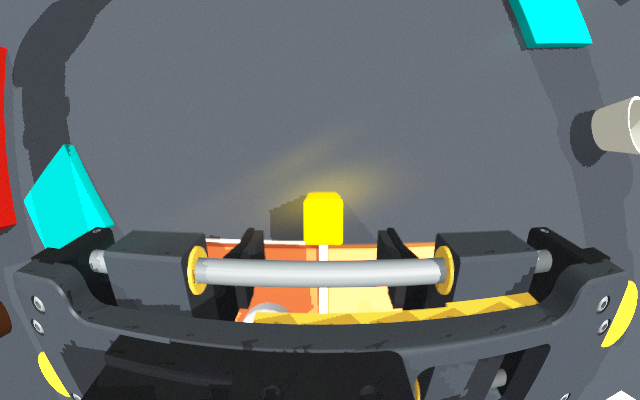

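The wrist view shows the block at (323,218), the blade running down at (322,280) between the two tiles, and both front edges at row 244. I'll measure the block's sides.

```bash
python3 - <<'E'
from h import *
pm=tool(); im=read_camera('wrist'); g=im.astype(int)
for v in (200,215,235):
    row=g[v]; yel=[u for u in range(280,370) if row[u][0]>150 and row[u][1]>130 and row[u][2]<90]; print(v,min(yel),max(yel))
col=[v for v in range(180,260) if g[v][323][0]>150 and g[v][323][2]<90]; print('rows',min(col),max(col))
for v,z in ((196,.07),(240,.07)):
    for u in (303.5,343.5): print(v,u,wpix2w((u,v),z,pm).round(4))
row=g[258]; print([tuple(row[u]) for u in range(310,336)])
for u in (317.5,322,327): print(wpix2w((u,255),.025,pm).round(4))
for u in (280,370):print([tuple(g[v][u]) for v in range(236,256,2)])
for u,v in ((280,243),(370,245)): print(wpix2w((u,v),.02,pm).round(4))
c=cv2.resize(im[170:300,240:400,::-1],None,fx=5,fy=4.6,interpolation=cv2.INTER_CUBIC); cv2.imwrite('pics/w22c.png',c)
E
```

```text
200 301 341
215 302 342
235 303 342
rows 192 244
196 303.5 [ 0.5154 -0.113   0.07  ]
196 343.5 [ 0.5163 -0.0831  0.07  ]
240 303.5 [ 0.549  -0.1143  0.07  ]
240 343.5 [ 0.55   -0.0838  0.07  ]
[(np.int64(255), np.int64(213), np.int64(116)), (np.int64(255), np.int64(210), np.int64(113)), (np.int64(255), np.int64(213), np.int64(115)), (np.int64(255), np.int64(211), np.int64(109)), (np.int64(255), np.int64(212), np.int64(113)), (np.int64(255), np.int64(202), np.int64(106)), (np.int64(245), np.int64(130), np.int64(68)), (np.int64(191), np.int64(92), np.int64(57)), (np.int64(255), np.int64(255), np.int64(254)), (np.int64(255), np.int64(255), np.int64(255)), (np.int64(255), np.int64(255), np.int64(255)), (np.int64(255), np.int64(255), np.int64(255)), (np.int64(255), np.int64(255), np.int64(255)), (np.int64(255), np.int64(255), np.int64(255)), (np.int64(255), np.int64(255), np.int64(255)), (np.int64(255), np.int64(255), np.int64(255)), (np.int64(255), np.int64(255), np.int64(255)), (np.int64(252), np.int64(187), np.int64(95)), (np.int64(255), np.int64(242), np.int64(144)), (np.int64(255), n
[... 667 characters left out ...]
p.int64(229), np.int64(111), np.int64(58)), (np.int64(246), np.int64(132), np.int64(72)), (np.int64(247), np.int64(134), np.int64(74)), (np.int64(248), np.int64(136), np.int64(77))]
[(np.int64(100), np.int64(105), np.int64(112)), (np.int64(97), np.int64(103), np.int64(113)), (np.int64(104), np.int64(106), np.int64(117)), (np.int64(98), np.int64(102), np.int64(112)), (np.int64(168), np.int64(117), np.int64(89)), (np.int64(221), np.int64(132), np.int64(67)), (np.int64(254), np.int64(202), np.int64(104)), (np.int64(255), np.int64(249), np.int64(159)), (np.int64(255), np.int64(250), np.int64(164)), (np.int64(255), np.int64(250), np.int64(161))]
[ 0.5625 -0.1397  0.02  ]
[ 0.5671 -0.0557  0.02  ]
```

View pics/w22c.png

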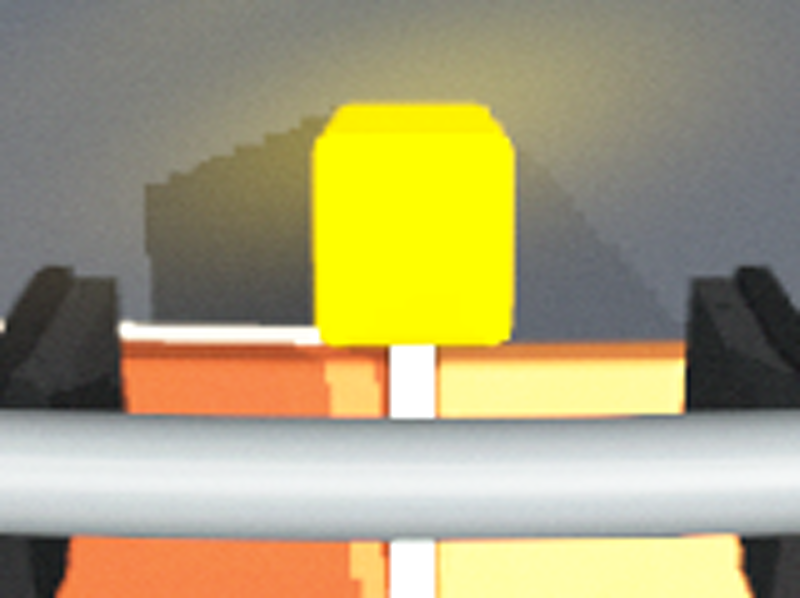

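Block centre is at (0.534,-0.099). The blade fills the joint with no visible gap and is parallel to both tiles. Going down.

```bash
python3 -m pendant '{"xyz":[[-0.004,0.001,-0.008],[-0.004,0.002,-0.016],[0,0,-0.02],[0,0,-0.02],[0,0,-0.014],[0,0,-0.007],[0,0,0]],"turn":[0,0,0,0,0,0,0]}'
```

```text
time_s: 47.6
tool_pos: [0.5287, -0.0974, 0.0345]
tool_rot: [-179.1, 79.2, 179.1]
force: [-0.1, 0.1, 0.7]
grip_width: 0.0654
```

```bash
python3 -m pendant '{"xyz":[[0.001,-0.0008,-0.001],[0.001,-0.0008,-0.001],[0,0,0]],"turn":[0,0,0]}'; python3 - <<'E'
from h import *
pm=tool(); print(pm[2]); im=read_camera('wrist'); cv2.imwrite('pics/w23.png',im[:,:,::-1])
E
```

```text
time_s: 47.98
tool_pos: [0.5323, -0.0994, 0.0338]
tool_rot: [-178.9, 79.4, 179.3]
force: [-0.5, 0.7, 0.1]
grip_width: 0.065
88.17178472736177
```

View pics/w23.png

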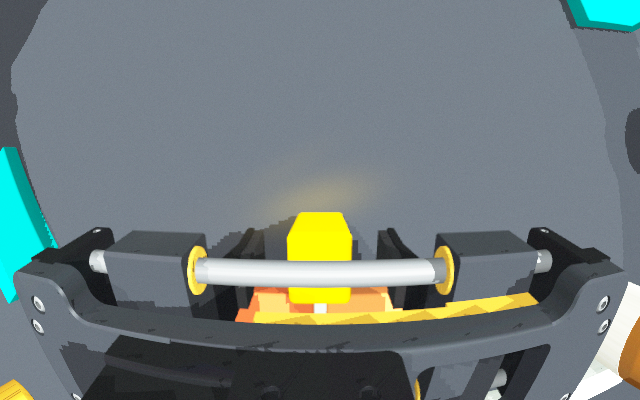

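The wrist view shows the block centred between the pads (288-352, against a finger mid of 320). I'll close gently and wait.

```bash
python3 -m pendant '{"xyz":[[0,0,0],[0,0,0],[0,0,0],[0,0,0],[0,0,0],[0,0,0],[0,0,0]],"turn":[0,0,0,0,0,0,0]}' 0 10
```

```text
time_s: 48.9
tool_pos: [0.5325, -0.0995, 0.0343]
tool_rot: [-178.7, 79.4, 179.4]
force: [-0.0, 0.0, 1.5]
grip_width: 0.0295
```

Gripped with no side force. I'll draw it out along the joint.

```bash
python3 -m pendant '{"xyz":[[-0.003,0.0001,0],[-0.005,0.0002,0],[-0.005,0.0002,0],[-0.005,0.0002,0]],"turn":[0,0,0,0]}'; python3 - <<'E'
from h import *
pm=tool(); print(pm[2]); im=read_camera('scene'); cv2.imwrite('pics/s24.png',cv2.resize(im[200:310,190:340,::-1],None,fx=5,fy=5,interpolation=cv2.INTER_CUBIC)); find('scene',['loose_tile','spacer_tip'])
E
```

```text
time_s: 49.4
tool_pos: [0.5143, -0.0989, 0.0343]
tool_rot: [-178.7, 79.6, 179.4]
force: [1.4, -0.4, -0.5]
grip_width: 0.0299
88.16105326886758
scene loose_tile 0.86 [0.2785 0.1965 0.0018] [418. 218.]
scene loose_tile 0.71 [ 0.178  -0.2984  0.0017] [289. 164.]
scene loose_tile 0.68 [ 0.6255 -0.039   0.0033] [275. 267.]
scene spacer_tip 0.68 [ 0.6642 -0.1041  0.0148] [242. 264.]
```

View pics/s24.png

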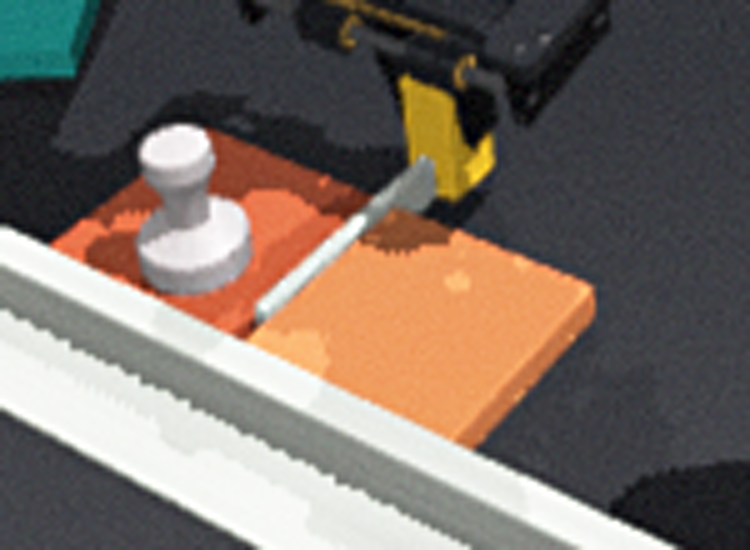

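The scene view shows the blade end drawn back to crop (262,308). The tile's corners are unchanged at (595,290) and (462,445). Continuing.

```bash
python3 -m pendant '{"xyz":[[-0.006,0.0002,0],[-0.009,0.0003,0],[-0.01,0.0004,0],[-0.01,0.0004,0],[-0.01,0.0004,0],[-0.01,0.0004,0],[-0.01,0.0004,0],[-0.009,0.0003,0],[-0.005,0.0002,0]],"turn":[0,0,0,0,0,0,0,0,0]}'
```

```text
time_s: 50.68
tool_pos: [0.4295, -0.0958, 0.0343]
tool_rot: [-178.5, 79.5, 179.6]
force: [0.1, -0.3, -1.9]
grip_width: 0.0299
```

```bash
python3 -m pendant '{"xyz":[[-0.005,0.0002,0],[-0.009,0.0003,0],[-0.01,0.0004,0],[-0.01,0.0004,0],[-0.009,0.0003,0],[-0.005,0.0002,0],[0,0,0]],"turn":[0,0,0,0,0,0,0]}'; python3 - <<'E'
from h import *
pm=tool(); print(pm[2],pm[1].round(3),readout.get_obs()['qpos'][3]); im=read_camera('scene'); cv2.imwrite('pics/s25.png',cv2.resize(im[170:310,190:390,::-1],None,fx=4,fy=4,interpolation=cv2.INTER_CUBIC)); find('scene',['loose_tile','spacer_tip','spacer'])
E
```

```text
time_s: 51.55
tool_pos: [0.377, -0.0934, 0.0343]
tool_rot: [-178.6, 79.5, 179.5]
force: [-0.6, -0.1, -1.3]
grip_width: 0.0302
88.15606707721228 [[-0.183  0.032  0.983]
 [ 0.002  0.999 -0.032]
 [-0.983 -0.004 -0.183]] 120.8983832610327
scene loose_tile 0.85 [ 0.5248 -0.4246  0.0007] [189. 204.]
scene loose_tile 0.8 [ 6.258e-01 -3.570e-02  6.000e-04] [276. 268.]
scene loose_tile 0.8 [2.776e-01 1.993e-01 1.000e-04] [419. 219.]
scene spacer_tip 0.82 [ 0.5258 -0.0987  0.0126] [278. 233.]
scene spacer_tip 0.58 [ 0.4665 -0.095   0.0192] [292. 219.]
scene spacer 0.74 [ 0.3825 -0.0956  0.0022] [308. 209.]
scene spacer 0.71 [ 0.3807 -0.0958  0.052 ] [307. 194.]
scene spacer 0.7 [0.4395 0.2864 0.003 ] [434. 265.]
```

View pics/s25.png

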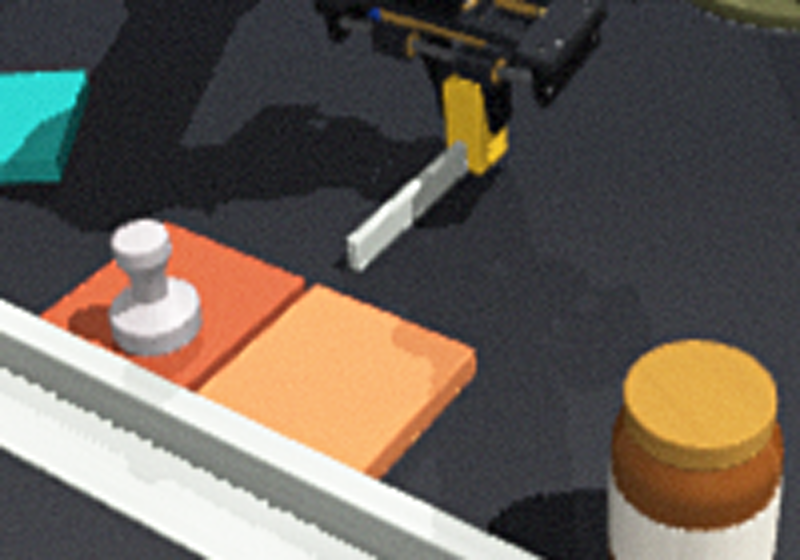

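The scene view shows the spacer fully out at crop (430,190), with its tip about 40 mm clear of the tiles. An even joint is left at crop (255,330), and the tamper and jar are in place. I'll set it down, release and rise.

```bash
python3 -m pendant '{"xyz":[[0,0,-0.001],[0,0,-0.001],[0,0,0]],"turn":[0,0,0]}'; python3 -m pendant '{"xyz":[[0,0,0],[0,0,0],[0,0,0],[0,0,0]],"turn":[0,0,0,0]}' 0.7;  python3 -m pendant '{"xyz":[[0,0,0.006],[0,0,0.012],[0,0,0.02],[0,0,0.025],[0,0,0.025],[0,0,0.02],[0,0,0.01],[0,0,0]],"turn":[0,0,0,0,0,0,0,0]}'; python3 - <<'E'
from h import *
pm=tool(); print(pm[2]); im=read_camera('scene'); cv2.imwrite('pics/s26.png',cv2.resize(im[150:330,170:410,::-1],None,fx=3.3,fy=3.3,interpolation=cv2.INTER_CUBIC)); find('scene',['loose_tile','spacer','spacer_tip','jar','cup','tamper','bonded_tile'])
E
```

```text
time_s: 52.12
tool_pos: [0.3776, -0.0935, 0.0342]
tool_rot: [-178.6, 79.3, 179.5]
force: [0.5, -0.2, -1.9]
grip_width: 0.0298
time_s: 52.62
tool_pos: [0.3788, -0.0934, 0.034]
tool_rot: [-178.7, 79.4, 179.4]
force: [-0.0, -1.1, -0.1]
grip_width: 0.0583
time_s: 53.62
tool_pos: [0.3794, -0.093, 0.1603]
tool_rot: [-178.2, 79.6, -180.0]
force: [-0.0, 0.2, -0.6]
grip_width: 0.0612
88.22317154406586
scene loose_tile 0.92 [ 0.6285 -0.0401  0.0023] [274. 268.]
scene loose_tile 0.92 [0.2782 0.197  0.003 ] [418. 218.]
scene loose_tile 0.9 [ 0.1793 -0.2997 -0.0004] [288. 164.]
scene spacer 0.7 [ 0.3795 -0.0942 -0.0015] [309. 209.]
scene spacer_tip 0.79 [ 0.5302 -0.0985  0.0109] [277. 235.]
scene jar 0.81 [ 6.400e-01  1.897e-01 -3.000e-04] [360. 309.]
scene cup 0.74 [ 0.6543 -0.1582  0.0158] [227. 254.]
scene cup 0.57 [0.4385 0.2859 0.0045] [434. 264.]
scene bonded_tile 0.91 [ 0.6265 -0.1667 -0.0011] [233. 251.]
```

View pics/s26.png

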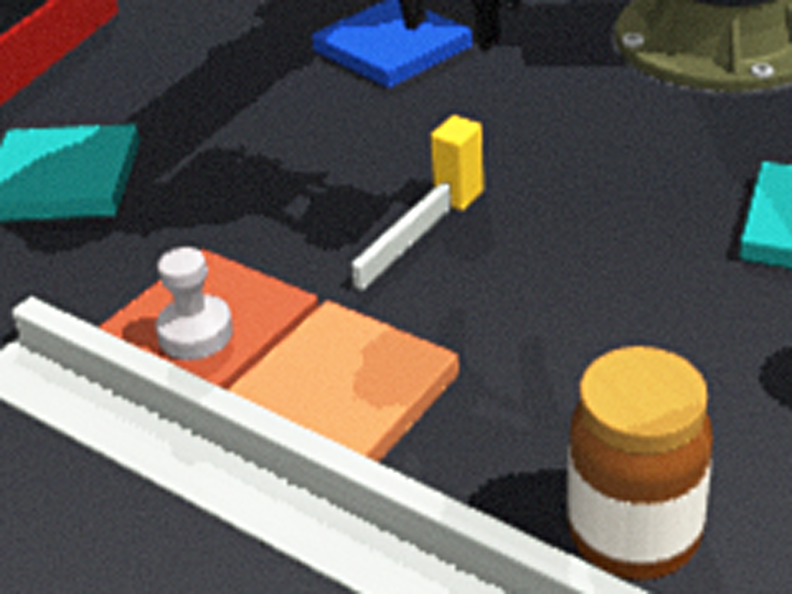

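The scene view shows everything standing, with the spacer clear. I'll swing the arm aside to check the joint from above.

```bash
python3 -m pendant '{"xyz":[[0,-0.01,0.005],[0.005,-0.03,0],[0.005,-0.04,0],[0.005,-0.045,0],[0.005,-0.045,0],[0.005,-0.045,0],[0,-0.045,0],[0,-0.03,0],[0,-0.01,0],[0,0,0]],"turn":[0,0,0,0,0,0,0,0,0,0]}'; python3 - <<'E'
from h import *
im=read_camera('top'); cv2.imwrite('pics/t27.png',im[:,:,::-1]); cv2.imwrite('pics/t27c.png',cv2.resize(im[100:180,300:410,::-1],None,fx=7,fy=7,interpolation=cv2.INTER_CUBIC))
find('top',['loose_tile','cup','tamper','jar','spacer'])
E
```

```text
time_s: 55.28
tool_pos: [0.4005, -0.4087, 0.1645]
tool_rot: [-177.9, 79.4, -179.9]
force: [0.3, 0.4, 0.1]
grip_width: 0.0609
top loose_tile 0.88 [ 0.2754  0.1952 -0.0007] [243. 264.]
top loose_tile 0.85 [ 0.5316 -0.4211  0.0032] [455. 178.]
top loose_tile 0.73 [ 0.1804 -0.3026  0.0022] [420. 300.]
top cup 0.84 [0.4427 0.289  0.0019] [213. 205.]
top tamper 0.59 [ 0.6484 -0.1569  0.0237] [366. 137.]
top jar 0.55 [0.6386 0.1909 0.0021] [250. 142.]
top spacer 0.64 [ 3.78e-01 -9.80e-02  2.00e-04] [346. 229.]
```

View pics/t27c.png

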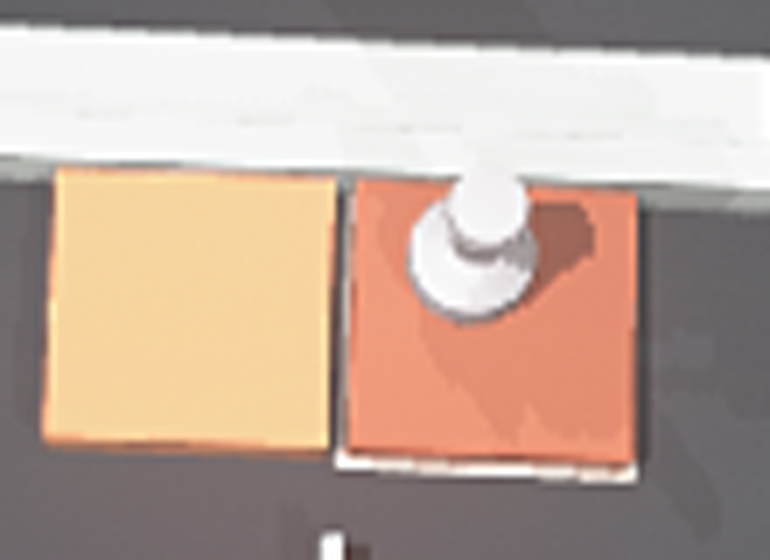

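View pics/t27.png

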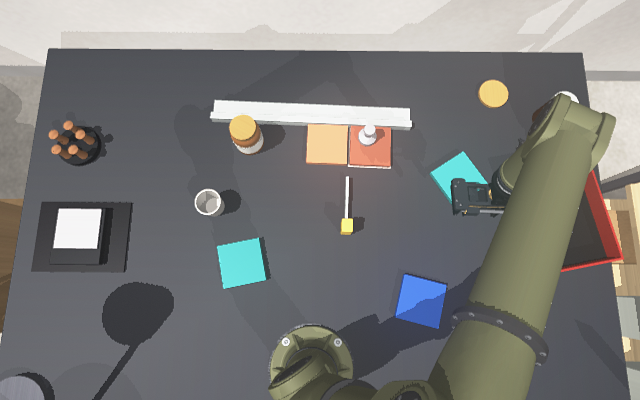

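The top view shows the tile flush to the strip and an even joint at crop x 337-356 (far end) and 330-347 (near end), which is about 8 mm within pixel error. The spacer stands clear at (347,205), and the cup, jar and tamper are at their starting pixels. Handing in.

```bash
python3 - <<'E'
from h import *
st(); print(sign_off())
E
```

```text
t 55.58 pos [ 0.4014 -0.4074  0.1651] rot [-177.7   79.4 -179.4] F [-0.3 -0.5  1.2] w 0.0607
the job is handed in; nothing more can be done
None
```

I finished the job and handed it in at 55.6 s of the 72 s allowed; the hand-in gives no verdict. The loose tile lies against the strip and beside the bonded tile. I slid it there onto the blade, drew the spacer out along the joint, and stood it on the robot's side.

**Last checks:**
- **Joint:** it measures about 8 mm at the strip end and 7.5 mm at the near end in the top view. That difference is below one pixel, so it looks even.
- **Strip contact:** the seating push stopped at the same place as the first contact, within 1 mm. The tile's corners had not moved in the scene picture early in the draw, with the blade about 20 mm out. After that I only had network positions for the tile, and they varied by about 4 mm.
- **Spacer:** it stands upright with its tip about 40 mm clear of the tiles.
- **Bystanders:** the jar, cup and tamper are within 3 mm of their first measured positions, which is inside the network's error.

**What went less well:**
- **Sliding from above:** the tile's rear was too close to the base at first, so I pressed on its top to slide it out. The fingers slipped, turned the tile to about -27° and tilted the tool by up to 11°. I squared the tile by pushing its sides; the tool stayed about 10° tilted to the end.
- **First grasp:** the fingers were still closing when I began lifting the spacer, so I held it about 8 mm higher than planned.
- **Tile near the spacer:** it passed very close to the spacer's block while turned. I saw no shift of the block beyond the network's error.

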